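Pack the loose reels of gold braid into the storage tube and put it away

ROBOT

A 6-joint arm with a two-finger parallel gripper is mounted at the origin on the work surface. World frame = base frame: x ahead of the robot, y to its left, z up, the work surface at z = 0. Lengths are in m, angles in degrees, forces in N, time in s.
With the tool pointing down it reaches from about 0.325 to 0.775 m from the base axis. Payload 9.3 kg.
Tool frame: the origin (TCP) lies at the very end of the fingers, on their centre line; the grasp point (between the pads) lies robot.grip_depth behind it (robot.grip_depth is the distance from the TCP to the grasp point, in m); x points along the fingers, z is the direction in which the jaws open and shut, and the axes are right-handed (so a half turn about x gives the same grasp; the last joint's range is limited). The gripper opens to 85 mm and grips with 20 to 120 N. Pads are 22 mm wide; open, the fingers measure 114 mm over their backs; the gripper's body (76 mm by 85 mm) begins 54 mm behind the grasp point. The pads swing forward as they close: fully open they stand 13 mm farther back than shut.
Start: joints at [-73.946, 14.817, 1.232, 76.415, 0, 81.257], TCP at [0.231, -0.499, 0.231] pointing down, gripper open.
Joint ranges: [-174.27, 174.27], [-52.1, 104.24], [-59.71, 78.15], [-110.17, 111.67], [-87.03, 83.33], [-180, 180]. Speed limits (degrees/s): [127.2, 127.2, 159.86, 180, 180, 180].

INTERFACE

Orientations are given as a 3x3 rotation matrix whose columns are the frame's x, y, z axes.
In Python, from rig import robot gives the robot as it stands.
- The arm moves only by the tool arm_command, never from a script. Its argument "commands" is a list that holds one entry, the list of rows, each a list of 4 numbers: the shift along the tool's x, y, z in m, then the turn about the tool's x in degrees. In form: [[[dx, dy, dz, yaw], ...]]. A call has exactly 8 rows; each row shifts and turns the commanded pose from where the row before left it, along the tool's axes as they then stand; what a row does not reach is not made up. A row lasts 1/12 s, in which the tool goes at most 41.7 mm and 7.16 degrees, less where a joint would pass 70% of its speed; a pose out of reach is approached as far as the arm can. A call is refused whole if a number of a shift passes 0.0417 or a number of a turn 7.16, either way. A call with a gripper value outside its range is refused whole. "grip" is the finger opening in m, from 0 to 0.0854, set as the call begins (left out, the last holds). The fingers move at their own pace and stop on an object; "newtons" is the grip in N (left out, the last holds). Time passes only in rows, so rows that do not move let the fingers close, or fill a call up. It gives the time, the measured TCP pose, the force and the opening at its end, in the units of the state.
- robot.read_state(): the state, without advancing time (a new reading comes with each control period).
- robot.capture(name): name is "scene" or "top"; returns the picture (420x560x3 uint8, red, green, blue); there is no depth.
- robot.camera_params(name): a dict with "mtx" (3x3 intrinsics, pixels), "k1" (the pictures are not rectified: a ray, as slopes to the right and down, at radius r is drawn at 1 + k1 r^2 times it, then the intrinsics apply), "xyz" and "attitude" of the camera in the world. Camera axes: x right, y down, z forward; pixel columns grow to the right and rows downward; lengths in m; the calibration is good to about 2 mm. A picture is of the moment at which its call begins. camera_params takes no time and is no camera call.
- robot.job_done(): hands the job in, once; it reports no verdict.
Trained networks look in the newest picture that a camera, given by its name, has taken for a name from the list of things; names that differ only in an ending like _2 or _b are one class to them, and where a whole thing is asked for, a point or a joint stands for the part that bears it (a point fixed in the world has none). Each returns a list of dicts, best first, with "confidence" (0 to 1); they miss things now and then, are a little off and sometimes report something else, mostly with a low value. They report only what shows in the picture. A call takes as long as a camera call. They do not tell look-alikes from the thing itself.
- robot.cut_out(camera, label): "pixels" (420x560 bool, what is visible of it) and "xy" ([column, row] in pixels, amid what is visible of it).
The state is a dict: "time": time; "qpos": joint angles; "qd": joint speeds; "joint_torque": joint torques, N m; "eef_pos": TCP position; "orientation": TCP orientation; "ft_force": force on the tool from outside, world axes, zero at the start; "ft_torque": the same for the moment, N m; "grip_width": opening from 0.0 (shut) to 1.0 (fully open).
Only numpy, scipy, OpenCV 4.12 (cv2) and the standard library are available. Lean on these libraries where they do the work, as an engineer would, in place of code of your own. Each camera call takes 0.05 s, during which the arm holds its last target.

TASK

Take the lid off the clear tube and drop all the loose reels from the cork mat into it, so that they lie flat in one column. Put the lid back on fully, then stand the closed tube upright in the empty end of the wooden tray beside the two full tubes, setting it down rather than dropping it. Keep the tube from tipping over, and leave the thread spool, the sequin tub and the phone where they are.

Things in the scene. Friction and masses are not known exactly. Their poses are not given: they have to be found in the camera images.
- tube: clear rigid plastic tube, open at the top, standing loose on the bench on a white plastic foot, about 180 g empty. Foot 66 mm across and 8 mm high; tube 58 mm outside, straight on the outside from foot to rim; bore 46.5 mm, widening like a funnel over the top 8 mm to 54.5 mm at the rim; rim 80 mm above the underside, inner floor 8 mm above it. Holds up to six reels below the lid. Origin: centre of its underside; z up along the tube. Its yaw does not matter
- tube_rim (a point): centre of the tube's mouth at rim height, 80 mm above the tube's underside
- lid: white plastic lid, about 35 g, lying loose on the tube at the start. Flange 56 mm across and 4 mm thick; under it a plug 43.5 mm across reaching 8 mm down into the tube; on top a round knob 18 mm across and 16 mm high (knob top 20 mm above the flange's underside). Origin: centre of the flange's underside, which rests on the rim when the lid is fully on; z up. Stands on the bench on its plug, origin then 8 mm above the bench. Lifts straight off, no latch
- reel1: flat ring-shaped plastic reel nearly full of gold braid: black flanges 44 mm across, 10 mm thick, 14 mm centre hole, about 25 g (18 to 35 g), rigid smooth rim that slides freely in the tube; lies flat on the cork mat at the start, each at least 20 mm from the next rim to rim. Origin: its middle (axis, half its thickness); z along its axis, either side may be up. Reels are all alike and interchangeable; some of the six may be absent
- reel2: flat ring-shaped plastic reel nearly full of gold braid: black flanges 44 mm across, 10 mm thick, 14 mm centre hole, about 25 g (18 to 35 g), rigid smooth rim that slides freely in the tube; lies flat on the cork mat at the start, each at least 20 mm from the next rim to rim. Origin: its middle (axis, half its thickness); z along its axis, either side may be up. Reels are all alike and interchangeable; some of the six may be absent
- reel3: flat ring-shaped plastic reel nearly full of gold braid: black flanges 44 mm across, 10 mm thick, 14 mm centre hole, about 25 g (18 to 35 g), rigid smooth rim that slides freely in the tube; lies flat on the cork mat at the start, each at least 20 mm from the next rim to rim. Origin: its middle (axis, half its thickness); z along its axis, either side may be up. Reels are all alike and interchangeable; some of the six may be absent
- reel4: flat ring-shaped plastic reel nearly full of gold braid: black flanges 44 mm across, 10 mm thick, 14 mm centre hole, about 25 g (18 to 35 g), rigid smooth rim that slides freely in the tube; lies flat on the cork mat at the start, each at least 20 mm from the next rim to rim. Origin: its middle (axis, half its thickness); z along its axis, either side may be up. Reels are all alike and interchangeable; some of the six may be absent
- reel5: flat ring-shaped plastic reel nearly full of gold braid: black flanges 44 mm across, 10 mm thick, 14 mm centre hole, about 25 g (18 to 35 g), rigid smooth rim that slides freely in the tube; lies flat on the cork mat at the start, each at least 20 mm from the next rim to rim. Origin: its middle (axis, half its thickness); z along its axis, either side may be up. Reels are all alike and interchangeable; some of the six may be absent
- reel6: flat ring-shaped plastic reel nearly full of gold braid: black flanges 44 mm across, 10 mm thick, 14 mm centre hole, about 25 g (18 to 35 g), rigid smooth rim that slides freely in the tube; lies flat on the cork mat at the start, each at least 20 mm from the next rim to rim. Origin: its middle (axis, half its thickness); z along its axis, either side may be up. Reels are all alike and interchangeable; some of the six may be absent
- mat: thin cork mat, fixed, 250 x 170 mm (along its x and y), 3 mm thick; it may be on the left or on the right of the bench. Origin: centre of its underside. The loose reels start on it
- tray: low wooden tray, fixed, 250 x 170 mm (along its x and y), floor 8 mm thick, rim 22 mm high and 8 mm wide, on the other side of the bench from the mat. Origin: centre of its underside; +x points to its empty end. Two closed tubes like the task's (66 mm feet, knob tops 108 mm above the bench) are fixed side by side in the other end, at x = -75 mm, y = -37 and +37 mm in its frame
- tray_place (a point): middle of the tray's empty end, on its inner floor (x = 45 mm, y = 0, z = 8 mm in the tray's frame); standing anywhere in the empty end is fine
- spool: bystander: empty black thread spool standing on end, 38 mm across, 45 mm high, 50 g, beyond the tube. Origin: centre of its underside
- tub: bystander: open translucent plastic tub of gold sequins, 72 mm across at the rim, 60 mm high, 150 g, beyond the tube. Origin: centre of its underside
- phone: bystander: black phone lying flat between the robot and the tube, 66 x 140 x 9 mm (along its x, y, z), 170 g. Origin: centre of its underside
Things that resemble listed ones, but are neither listed nor needed, are in the scene too. Of the things that look like the lid, the largest one is meant. What is shaped like the reel2 but purple or turquoise is not meant.

How it is judged (in metres and radians):
On the way, in this order (a step that is already met when the one before it is completed fails the run):
1. the lid is off the tube and set down (horizontal distance between lid and tube_rim above 0.06 m and height (world z) of lid below 0.03 m), for 0.2 s.
2. all the reels lie flat in one column inside the tube (horizontal distance between each of reel1, reel2, reel3, reel4, reel5, reel6 and tube below 0.005 m and z of reel1 in the frame of tube between 0.008 and 0.07 m and angle between the z axis of each of reel1, reel2, reel3, reel4, reel5, reel6 and the z axis of tube, either way round below 0.15 rad and z of reel2 in the frame of tube between 0.008 and 0.07 m and z of reel3 in the frame of tube between 0.008 and 0.07 m and z of reel4 in the frame of tube between 0.008 and 0.07 m and z of reel5 in the frame of tube between 0.008 and 0.07 m and z of reel6 in the frame of tube between 0.008 and 0.07 m), for 0.3 s.
3. the lid is fully on the filled tube (all of step 2 and z of lid in the frame of tube_rim between -0.003 and 0.0025 m and horizontal distance between lid and tube_rim below 0.005 m and angle between the z axis of lid and the z axis of tube, either way round below 0.08 rad and angle between lid's own z axis and vertical below 0.3 rad), for 0.3 s.
At the end, for the whole second after the job is handed in: All reels present are inside the tube, flat (within 8 degrees) and centred in it (within 5 mm); the lid is on with its flange on the rim (within 2.5 mm, tilted under 5 degrees); the tube stands at rest and upright (within 3.5 degrees) on the floor of the tray's empty end (all of step 3 and x of tube in the frame of tray between -0.005 and 0.1 m and y of tube in the frame of tray between -0.06 and 0.06 m and z of tube in the frame of tray between 0.005 and 0.011 m and angle between tube's own z axis and vertical below 0.06 rad and linear speed of each of tube, lid below 0.02 m/s); the robot touches nothing.
It fails at once if the tube is tipped by more than 35 degrees (angle between tube's own z axis and vertical above 0.6 rad).
It fails at once if the tube is let fall (by more than about 15 mm) (linear speed of tube above 0.55 m/s and contact force between tube and the fingers below 0.05 N and height (world z) of tube above 0.003 m).
It fails at once if the spool is disturbed (moved more than 3 cm) (distance of spool from where it was at the start of the episode above 0.03 m).
It fails at once if the tub is disturbed (moved more than 3 cm) (distance of tub from where it was at the start of the episode above 0.03 m).
It fails at once if the phone is disturbed (moved more than 3 cm) (distance of phone from where it was at the start of the episode above 0.03 m).
Of reel1, reel2, reel3, reel4, reel5, reel6 only 4 to 6 are there at a start; the rules pass over those that are not, and their reading is None.
At some moment in a run one of reel1, reel2, reel3, reel4, reel5, reel6 may be knocked a few centimetres aside while the robot is not near it.
It also fails if it takes over 210 s, if anything falls off the work surface, if the arm or the gripper's body presses on something with over 40 N, if the wrist force passes 120 N, or if a joint passes its speed limit or range.

## Working session

There is one attempt and no reset: what is moved stays moved. The work goes in short steps, Python scripts to look and compute and a tool call to move; the robot and the scene stay as the last step left them, time stands still between calls to the robot, and variables do not carry over. Pictures are saved under pics/ and viewed, and the job is handed in when it is done.

Besides the shell and the picture viewer there is one more tool, called after "Call:" by a JSON object that holds its "method" and its "body". arm_command: Moves the arm, as the interface text tells. Its arguments: {"type":"object","properties":{"commands":{"type":"array"},"grip":{"type":"number"},"newtons":{"type":"number"}},"required":["commands"]}

```bash
ls -la; mkdir -p pics; python3 - <<'E'
from rig import robot
import cv2, numpy as np
for n in ("scene","top"):
    im=robot.capture(n); cv2.imwrite(f"pics/{n}0.png",im[:,:,::-1]); print(n,robot.camera_params(n))
print(robot.read_state()); print(robot.grip_depth)
E
```

```text
total 12
drwxr-xr-x  3 agent agent 4096 Dec  7 03:10 .
drwxr-xr-x 23 root  root  4096 Dec  7 03:10 ..
drwxr-xr-x  2 agent agent 4096 Dec  7 03:10 pics
scene {'mtx': array([[390.92186608,   0.        , 283.33149966],
       [  0.        , 390.92186608, 209.34772803],
       [  0.        ,   0.        ,   1.        ]]), 'k1': -0.019734111456081012, 'xyz': array([0.96388478, 0.34791947, 0.61102656]), 'attitude': array([[-0.6292738 ,  0.52765079, -0.57061294],
       [ 0.77718289,  0.42617877, -0.46298857],
       [-0.00111316, -0.73481719, -0.6782643 ]])}
top {'mtx': array([[389.45245668,   0.        , 278.29019245],
       [  0.        , 389.45245668, 211.46833025],
       [  0.        ,   0.        ,   1.        ]]), 'k1': 0.03801476023881962, 'xyz': array([ 0.42088657, -0.0075656 ,  0.86126526]), 'attitude': array([[ 7.27642631e-03, -9.93650463e-01,  1.12275599e-01],
       [-9.99973355e-01, -7.16468977e-03,  1.39865764e-03],
       [-5.85356972e-04, -1.12282785e-01, -9.93676121e-01]])}
{'time': 0.1, 'qpos': array([-7.39476745e+01,  1.48472546e+01,  1.19394996e+00,  7.64145437e+01,
       -8.53828275e-04,  8.12556842e+01]), 'qd': array([ 0.03781398, -0.04220634,  0.12358227, -0.04183951,  0.02089733,
        0.15712197]), 'joint_torque': array([ 3.66807362e-03, -5.56697631e+01,  3.45069838e+01,  1.17374584e-02,
       -2.08392544e-04,  9.25568656e-06]), 'eef_pos': array([ 0.23058366, -0.49905951,  0.23072821]), 'orientation': array([[-3.41763500e-04,  9.07802090e-01,  4.19398675e-01],
       [ 1.13388333e-03,  4.19398782e-01, -9.07801397e-01],
       [-9.99999299e-01,  1.65295783e-04, -1.17267685e-03]]), 'ft_force': array([-0.32082523, -0.25286226, -0.07120194]), 'ft_torque': array([-0.00310012,  0.02736037,  0.03478714]), 'grip_width': 0.9960668126248289}
0.0187
```

View pics/top0.png

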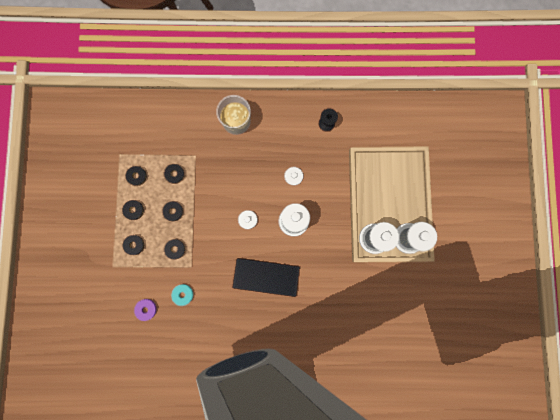

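View pics/scene0.png

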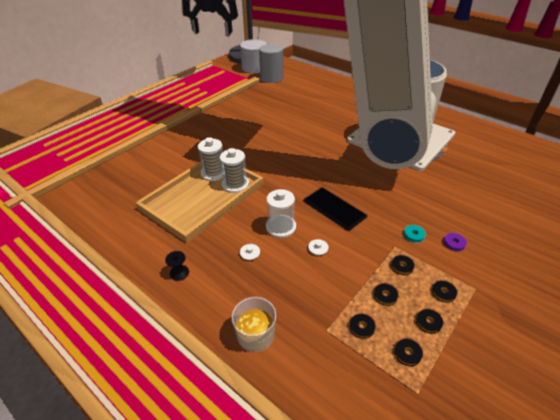

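```bash
cat > h.py <<'E'
from rig import robot
import numpy as np, cv2
def cam(n):
    p=robot.camera_params(n); return p['mtx'],p['k1'],np.array(p['xyz']),np.array(p['attitude'])
def proj(n,P):
    K,k1,c,R=cam(n); q=(np.atleast_2d(P)-c)@R; s=q[:,:2]/q[:,2:]; s=s*(1+k1*(s**2).sum(1,keepdims=True))
    return s@K[:2,:2].T+K[:2,2]
def unproj(n,uv,z):
    K,k1,c,R=cam(n); d=(np.atleast_2d(uv)-K[:2,2])/[K[0,0],K[1,1]]; s=d.copy()
    for _ in range(15): s=d/(1+k1*(s**2).sum(1,keepdims=True))
    r=np.c_[s,np.ones(len(s))]@R.T
    return c+r*((z-c[2])/r[:,2:])
def cuts(n,label,minc=0.0):
    out=[]
    for d in robot.cut_out(n,label):
        m=d['pixels']; ys,xs=np.nonzero(m)
        if len(xs)==0: continue
        out.append(dict(c=d['confidence'],xy=np.array(d['xy'],float),cen=np.array([xs.mean(),ys.mean()]),n=len(xs),m=m,bb=(xs.min(),ys.min(),xs.max(),ys.max())))
    return out
E
python3 - <<'E'
from h import *
np.set_printoptions(precision=4,suppress=True)
Z=dict(tube=.04,lid=.084,reel1=.008,mat=.003,tray=.02,spool=.02,tub=.03,phone=.009)
for n in ("top","scene"):
  for l in Z:
    for d in cuts(n,l):
        print(n,l,round(d['c'],2),d['cen'].round(1),d['n'],d['bb'],unproj(n,d['cen'],Z[l])[0])
E
```

```text
top tube 0.56 [290.9 229.9] 118 (np.int64(279), np.int64(218), np.int64(305), np.int64(235)) [ 0.4747 -0.0333  0.04  ]
top lid 0.97 [295.3 217.4] 635 (np.int64(282), np.int64(204), np.int64(309), np.int64(231)) [ 0.497  -0.0406  0.084 ]
top lid 0.63 [247.6 219.7] 262 (np.int64(239), np.int64(211), np.int64(256), np.int64(228)) [0.4918 0.055  0.084 ]
top lid 0.63 [293.8 175.1] 233 (np.int64(285), np.int64(167), np.int64(302), np.int64(183)) [ 0.5832 -0.0373  0.084 ]
top reel1 0.89 [132.9 209.8] 332 (np.int64(123), np.int64(200), np.int64(143), np.int64(219)) [0.5187 0.3129 0.008 ]
top reel1 0.83 [172.5 210.8] 344 (np.int64(162), np.int64(201), np.int64(184), np.int64(220)) [0.5172 0.2263 0.008 ]
top reel1 0.78 [145.4 309.5] 343 (np.int64(136), np.int64(299), np.int64(155), np.int64(320)) [0.305  0.2751 0.008 ]
top reel1 0.74 [135.9 175.7] 325 (np.int64(126), np.int64(166), np.int64(146), np.int64(185)) [0.5947 0.3099 0.008 ]
top reel1 0.68 [132.7 244.2] 320 (np.int64(123), np.int64(235), np.int64(143), np.int64(254)) [0.4434 0.3094 0.008 ]
top reel1 0.59 [181.6 294.1] 356 (np.int64(17
[... 3756 characters left out ...]
80.3 199. ] 396 (np.int64(268), np.int64(190), np.int64(293), np.int64(208)) [ 0.4438 -0.083   0.02  ]
scene spool 0.52 [201.7 191.6] 6679 (np.int64(136), np.int64(138), np.int64(263), np.int64(243)) [ 0.5394 -0.2433  0.02  ]
scene tub 0.75 [280.1 199. ] 427 (np.int64(267), np.int64(190), np.int64(293), np.int64(208)) [ 0.453  -0.0759  0.03  ]
scene tub 0.72 [254.4 323. ] 1888 (np.int64(232), np.int64(297), np.int64(275), np.int64(350)) [0.7228 0.0897 0.03  ]
scene tub 0.33 [402.5 319.1] 8356 (np.int64(329), np.int64(248), np.int64(474), np.int64(391)) [0.5607 0.2789 0.03  ]
scene phone 0.44 [407.8 352.1] 609 (np.int64(394), np.int64(338), np.int64(422), np.int64(366)) [0.5967 0.3111 0.009 ]
```

```bash
python3 - <<'E'
from h import *
np.set_printoptions(precision=4,suppress=True)
from scipy.optimize import least_squares
a=cv2.imread("pics/top0.png"); 
c1=cv2.resize(a[155:245,225:325],None,fx=4,fy=4,interpolation=cv2.INTER_CUBIC); 
c2=cv2.resize(a[150:330,105:205],None,fx=2,fy=2,interpolation=cv2.INTER_CUBIC)
o=np.zeros((360,600,3),np.uint8); o[:,:400]=c1; o[:,400:600]=c2; cv2.imwrite("pics/crop0.png",o)
th=np.linspace(0,2*np.pi,72,endpoint=False); C=np.c_[np.cos(th),np.sin(th)]
def sil(n,x,y,circ):
    m=np.zeros((420*4,560*4),np.uint8); 
    for parts in circ:
        pts=np.vstack([proj(n,np.c_[C*r+[x,y],np.full(72,z)]) for r,z in parts])
        h=cv2.convexHull(((pts+.5)*4).round().astype(np.int32)); cv2.fillPoly(m,[h],1)
    ys,xs=np.nonzero(m); return np.array([xs.mean(),ys.mean()])/4-.5
lid=[[(.028,.08),(.028,.084)],[(.009,.084),(.009,.1)]]
obs={n:cuts(n,'lid')[0]['cen'] for n in('top','scene')}
for ns in (['top'],['scene'],['top','scene']):
    r=least_squares(lambda p:np.concatenate([sil(n,*p,lid)-obs[n] for n in ns]),[.497,-.04],diff_step=1e-2)
    print(ns,r.x,r.fun)
# tray fits
cyl=lambda r,z0,z1:[[(r,z0),(r,z1)]]
E
```

```text
['top'] [ 0.4973 -0.0407] [-0.006   0.0198]
['scene'] [ 0.497  -0.0378] [-0.0032  0.0038]
['top', 'scene'] [ 0.4969 -0.0394] [-0.6134  0.1621 -0.5576 -0.3577]
```

View pics/crop0.png

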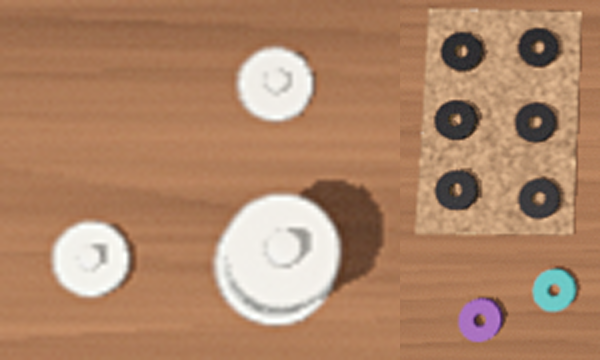

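Call:
{"method": "arm_command", "body": {"commands": [[[0,0,0,-7.1],[0,0,0,-7.1],[0,0,0,-7.1],[0,0,0,-7.1],[0,0,0,-7.1],[0,0,0,-7.1],[0,0,0,-7.1],[0,0,0,-7.1]]], "grip": 0.04}}

```text
time: 1.67
eef_pos: [0.2307, -0.4993, 0.2313]
orientation: [[-0.0, 0.14, 0.99], [0.0, 0.99, -0.14], [-1.0, 0.0, -0.0]]
ft_force: [-0.3, 0.2, -0.3]
grip_width: 0.472
```

```bash
python3 - <<'E'
from h import *
np.set_printoptions(precision=4,suppress=True)
# tray corners (outer rim top z=.022) fit by eye px and mask
for uv in [(351,148),(429,147),(434,262),(354,262)]: print(unproj('top',uv,.022)[0])
for d in cuts('scene','tray')[:1]:
    r=cv2.minAreaRect(np.argwhere(d['m'])[:,::-1].astype(np.float32)); 
    h=cv2.approxPolyDP(cv2.convexHull(np.argwhere(d['m'])[:,::-1].astype(np.int32)),8,True)[:,0]; print(h); print(unproj('scene',h.astype(float),.022))
E
```

```text
[ 0.6576 -0.1656  0.022 ]
[ 0.6605 -0.3361  0.022 ]
[ 0.4101 -0.3377  0.022 ]
[ 0.4084 -0.1686  0.022 ]
[[263 179]
 [189 241]
 [136 205]
 [208 137]
 [240 151]]
[[ 0.415  -0.1608  0.022 ]
 [ 0.6638 -0.1442  0.022 ]
 [ 0.666  -0.3219  0.022 ]
 [ 0.3693 -0.4043  0.022 ]
 [ 0.3632 -0.2872  0.022 ]]
```

Call:
{"method": "arm_command", "body": {"commands": [[[0,0,0,-4.2],[0,0,0,-4.2],[0,0.035,0.02,0],[0,0.035,0.02,0],[0,0.035,0.02,0],[0,0.035,0.02,0],[0,0.035,0.02,0],[0,0.035,0.02,0]]]}}

```text
time: 2.38
eef_pos: [0.3511, -0.2876, 0.2314]
orientation: [[0.0, 0.004, 1.0], [-0.0, 1.0, -0.004], [-1.0, -0.0, 0.0]]
ft_force: [0.5, -0.2, -0.6]
grip_width: 0.464
```

Call:
{"method": "arm_command", "body": {"commands": [[[0.01,0.035,0.02,0],[0.01,0.035,0.02,0],[0.01,0.035,0.02,0],[0.01,0.035,0.02,0],[0.01,0.035,0.02,0],[0.01,0.035,0.02,0],[0.01,0.03,0.015,0],[0.005,0.0,0.0,0]]]}}

```text
time: 3.05
eef_pos: [0.4871, -0.0447, 0.1552]
orientation: [[-0.0, -0.002, 1.0], [0.002, 1.0, 0.002], [-1.0, 0.002, -0.0]]
ft_force: [-0.0, -0.3, -0.9]
grip_width: 0.469
```

Call:
{"method": "arm_command", "body": {"commands": [[[0.005,0.0025,0.005,0],[0.005,0.0025,0.005,0],[0.01,0,0,0],[0.01,0,0,0],[0.005,0,0,0],[0,0,0,0],[0,0,0,0],[0,0,0,0]]]}}

```text
time: 3.72
eef_pos: [0.4958, -0.0449, 0.1217]
orientation: [[0.001, 0.001, 1.0], [-0.0, 1.0, -0.001], [-1.0, -0.0, 0.001]]
ft_force: [-1.4, -0.1, -0.5]
grip_width: 0.465
```

```bash
python3 - <<'E'
from h import *
s=robot.read_state();print(s['time'],s['eef_pos'],s['ft_force'],s['qpos'])
o=np.zeros((480,800,3),np.uint8)
im=robot.capture("scene")[:,:,::-1]; o[:,:400]=cv2.resize(im[140:260,230:330],None,fx=4,fy=4,interpolation=cv2.INTER_CUBIC)
im=robot.capture("top")[:,:,::-1]; o[:,400:]=cv2.resize(im[160:280,240:340],None,fx=4,fy=4,interpolation=cv2.INTER_CUBIC)
cv2.imwrite("pics/l1.png",o)
print(proj('scene',s['eef_pos']),proj('top',s['eef_pos']))
E
```

```text
3.7167 [ 0.49584322 -0.04487528  0.12173422] [-1.40178438 -0.09176194 -0.49066522] [-1.48373226e+01  1.31682092e+01 -1.76113658e+01  5.91800906e+01
 -1.10665360e-03  7.52341874e+01]
[[278.22399366 181.90240315]] [[298.3550251  216.09225833]]
```

View pics/l1.png

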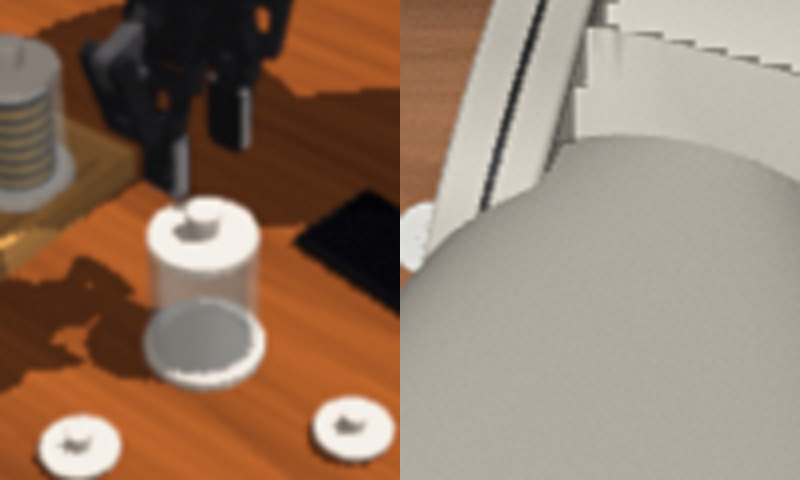

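Call:
{"method": "arm_command", "body": {"commands": [[[0,0.0025,0,0],[0,0.0025,0,0],[0,0,0,0],[0,0,0,0],[0,0,0,0],[0,0,0,0],[0,0,0,0],[0,0,0,0]]]}}

```text
time: 4.48
eef_pos: [0.4957, -0.0393, 0.1213]
orientation: [[-0.0, 0.0, 1.0], [0.0, 1.0, -0.0], [-1.0, 0.0, -0.0]]
ft_force: [0.2, 0.4, -0.1]
grip_width: 0.464
```

```bash
python3 - <<'E'
from h import *
s=robot.read_state();print(s['time'],s['eef_pos'],s['ft_force'],s['grip_width'])
im=robot.capture("scene")[:,:,::-1]; cv2.imwrite("pics/l2.png",cv2.resize(im[140:230,230:330],None,fx=6,fy=6,interpolation=cv2.INTER_CUBIC))
s=robot.read_state();print(s['time'],s['eef_pos'],s['ft_force'],s['grip_width'])
e=s['eef_pos']
for dx in(-.02,.02):
  for dy in (-.011,.011): print(((proj('scene',e+[dx,dy,.003])-[230,140])*6+2.5).round())
E
```

```text
4.4833 [ 0.4956879  -0.03932054  0.12126027] [ 0.15639091  0.40249303 -0.09651492] 0.4640556902722636
4.5333 [ 0.49569172 -0.03932376  0.12127159] [0.72784695 0.04796201 0.39328213] 0.4696382247247078
[[317. 213.]]
[[368. 238.]]
[[240. 271.]]
[[292. 298.]]
```

View pics/l2.png

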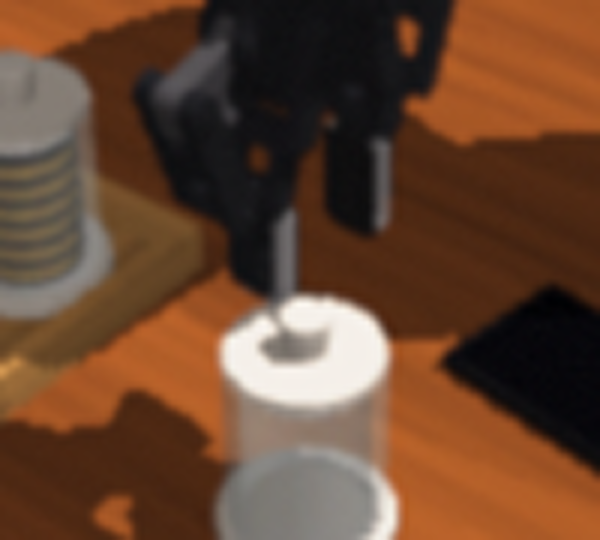

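Call:
{"method": "arm_command", "body": {"commands": [[[0.006,0,0.001,0],[0.006,0,0,0],[0.006,0,0,0],[0.006,0,0,0],[0.006,0,0,0],[0,0,0,0],[0,0,0,0],[0,0,0,0]]]}}

```text
time: 5.2
eef_pos: [0.4968, -0.0393, 0.0913]
orientation: [[0.0, 0.0, 1.0], [-0.0, 1.0, -0.0], [-1.0, -0.0, 0.0]]
ft_force: [-0.2, -0.5, -0.2]
grip_width: 0.463
```

Call:
{"method": "arm_command", "body": {"commands": [[[0,0,0,0],[0,0,0,0],[0,0,0,0],[0,0,0,0],[0,0,0,0],[0,0,0,0],[0,0,0,0],[0,0,0,0]]], "grip": 0.005, "newtons": 30}}

```text
time: 5.87
eef_pos: [0.4969, -0.0393, 0.0915]
orientation: [[0.001, 0.0, 1.0], [-0.0, 1.0, -0.0], [-1.0, -0.0, 0.001]]
ft_force: [0.4, 0.0, 5.0]
grip_width: 0.189
```

Call:
{"method": "arm_command", "body": {"commands": [[[-0.002,0,0,0],[-0.004,0,0,0],[-0.006,0,0,0],[-0.008,0,0,0],[-0.01,0,0,0],[-0.01,0,0,0],[-0.01,0,0,0],[0,0,0,0]]]}}

```text
time: 6.53
eef_pos: [0.4976, -0.0395, 0.1436]
orientation: [[0.003, 0.0, 1.0], [-0.001, 1.0, -0.0], [-1.0, -0.001, 0.003]]
ft_force: [0.1, 0.0, -0.2]
grip_width: 0.188
```

```bash
python3 - <<'E'
from h import *
im=robot.capture("scene")[:,:,::-1]; cv2.imwrite("pics/l3.png",cv2.resize(im[110:250,210:340],None,fx=4,fy=4,interpolation=cv2.INTER_CUBIC))
s=robot.read_state();print(s['time'],s['eef_pos'],s['ft_force'],s['grip_width'])
E
```

```text
6.5833 [ 0.4973005  -0.0394324   0.14246853] [ 0.51675402  0.17637283 -0.51698167] 0.18470081019414752
```

View pics/l3.png

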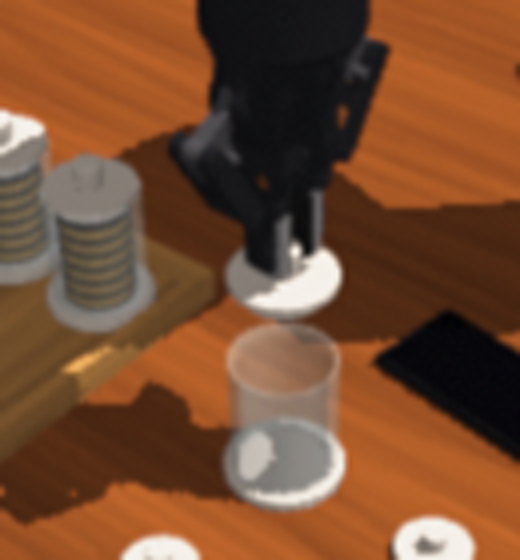

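Call:
{"method": "arm_command", "body": {"commands": [[[0,0.02,0,0],[0,0.035,0,0],[0,0.04,0,0],[0.005,0.04,0,0],[0.01,0.03,0,0],[0.02,0.009,0,0],[0.02,0,0,0],[0.02,0,0,0]]]}}

```text
time: 7.25
eef_pos: [0.4962, 0.1358, 0.0651]
orientation: [[-0.0, -0.002, 1.0], [-0.0, 1.0, 0.002], [-1.0, -0.0, -0.0]]
ft_force: [0.1, 0.2, -0.3]
grip_width: 0.188
```

Call:
{"method": "arm_command", "body": {"commands": [[[0.015,0,0,0],[0.012,0,0,0],[0.008,0,0,0],[0.005,0,0,0],[0,0,0,0],[0,0,0,0],[0,0,0,0],[0,0,0,0]]]}}

```text
time: 7.92
eef_pos: [0.4972, 0.1347, 0.027]
orientation: [[0.001, 0.0, 1.0], [0.0, 1.0, -0.0], [-1.0, 0.0, 0.001]]
ft_force: [0.5, 0.5, 0.0]
grip_width: 0.187
```

Call:
{"method": "arm_command", "body": {"commands": [[[0.003,0,0,0],[0.002,0,0,0],[0.001,0,0,0],[0.001,0,0,0],[0,0,0,0],[0,0,0,0],[0,0,0,0],[0,0,0,0]]]}}

```text
time: 8.58
eef_pos: [0.4965, 0.1347, 0.0197]
orientation: [[0.0, -0.0, 1.0], [-0.0, 1.0, 0.0], [-1.0, -0.0, 0.0]]
ft_force: [-2.5, -1.0, 7.9]
grip_width: 0.188
```

Call:
{"method": "arm_command", "body": {"commands": [[[0,0,0,0],[0,0,0,0],[0,0,0,0],[0,0,0,0],[-0.005,0,0,0],[-0.015,0,0,0],[-0.03,0,0,0],[-0.03,0,0,0]]], "grip": 0.055}}

```text
time: 9.25
eef_pos: [0.4959, 0.1346, 0.0998]
orientation: [[-0.002, 0.0, 1.0], [-0.0, 1.0, -0.0], [-1.0, -0.0, -0.002]]
ft_force: [1.2, 0.7, 0.1]
grip_width: 0.641
```

Call:
{"method": "arm_command", "body": {"commands": [[[0,0.02,0.006,0],[0,0.03,0.01,0],[0,0.03,0.005,0],[0.01,0.0135,0,0],[0.02,0,0,0],[0.02,0,0,0],[0.015,0,0,0],[0.01,0,0,0]]]}}

```text
time: 9.92
eef_pos: [0.5165, 0.228, 0.0224]
orientation: [[-0.002, -0.0, 1.0], [-0.001, 1.0, 0.0], [-1.0, -0.001, -0.002]]
ft_force: [0.3, -1.0, -0.6]
grip_width: 0.643
```

Call:
{"method": "arm_command", "body": {"commands": [[[0,0,0,0],[0,0,0,0],[0,0,0,0],[0,0,0,0],[0,0,0,0],[0,0,0,0],[0,0,0,0],[0,0,0,0]]]}}

```text
time: 10.58
eef_pos: [0.5178, 0.2282, 0.0246]
orientation: [[0.0, 0.0, 1.0], [0.0, 1.0, -0.0], [-1.0, 0.0, 0.0]]
ft_force: [-0.3, -0.5, 0.2]
grip_width: 0.646
```

```bash
python3 - <<'E'
from h import *
im=robot.capture("scene")[:,:,::-1]; cv2.imwrite("pics/r1.png",cv2.resize(im[200:400,250:480],None,fx=3,fy=3,interpolation=cv2.INTER_CUBIC))
s=robot.read_state();print(s['time'],s['eef_pos'],s['ft_force'],s['grip_width'])
E
```

```text
10.6333 [0.51777409 0.22821308 0.02445736] [-0.9167845  -0.01524061  0.60334786] 0.6452960020195498
```

View pics/r1.png

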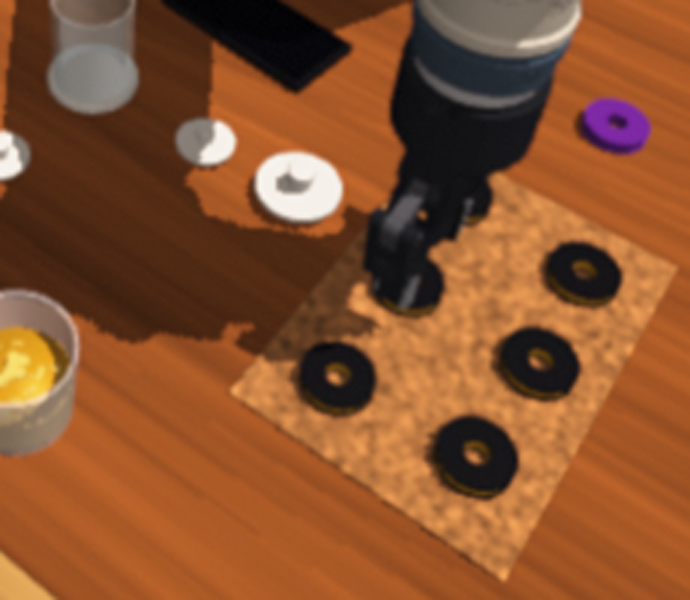

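Call:
{"method": "arm_command", "body": {"commands": [[[0.008,0,0,0],[0.007,0,0,0],[0.0035,0,0,0],[0.002,0,0,0],[0,0,0,0],[0,0,0,0],[0,0,0,0],[0,0,0,0]]]}}

```text
time: 11.3
eef_pos: [0.5179, 0.2282, 0.004]
orientation: [[0.0, 0.0, 1.0], [0.0, 1.0, -0.0], [-1.0, 0.0, 0.0]]
ft_force: [0.2, -0.9, 0.6]
grip_width: 0.644
```

Call:
{"method": "arm_command", "body": {"commands": [[[0,0,0,0],[0,0,0,0],[0,0,0,0],[0,0,0,0],[0,0,0,0],[-0.01,0,0,0],[-0.02,0,0,0],[-0.02,0,0,0]]], "grip": 0.03, "newtons": 25}}

```text
time: 11.97
eef_pos: [0.517, 0.228, 0.0542]
orientation: [[-0.002, 0.0, 1.0], [-0.001, 1.0, -0.0], [-1.0, -0.001, -0.002]]
ft_force: [0.2, -0.4, 0.5]
grip_width: 0.495
```

Call:
{"method": "arm_command", "body": {"commands": [[[-0.025,-0.02,0,0],[-0.02,-0.035,-0.003,0],[0,-0.041,-0.003,0],[0,-0.041,-0.003,0],[0,-0.041,-0.003,0],[0,-0.041,-0.003,0],[0,-0.035,-0.003,0],[0,-0.0137,-0.002,0]]]}}

```text
time: 12.63
eef_pos: [0.4973, -0.0433, 0.0995]
orientation: [[0.0, 0.003, 1.0], [-0.001, 1.0, -0.003], [-1.0, -0.001, 0.0]]
ft_force: [1.3, -0.0, -0.4]
grip_width: 0.497
```

Call:
{"method": "arm_command", "body": {"commands": [[[0,0,0,0],[0,0,0,0],[0,0,0,0],[0,0,0,0],[0,0,0,0],[0,0,0,0],[0,0,0,0],[0,0,0,0]]]}}

```text
time: 13.3
eef_pos: [0.4977, -0.039, 0.0988]
orientation: [[-0.0, -0.001, 1.0], [0.0, 1.0, 0.001], [-1.0, 0.0, -0.0]]
ft_force: [-0.4, 0.1, -0.4]
grip_width: 0.498
```

```bash
python3 - <<'E'
from h import *
im=robot.capture("scene")[:,:,::-1]; cv2.imwrite("pics/r2.png",cv2.resize(im[130:250,220:340],None,fx=5,fy=5,interpolation=cv2.INTER_CUBIC))
s=robot.read_state();print(s['time'],s['eef_pos'],s['ft_force'],s['grip_width'])
E
```

```text
13.35 [ 0.49768921 -0.03914837  0.0987509 ] [ 0.3130324  -0.64754151  0.46319821] 0.4912886540276647
```

View pics/r2.png

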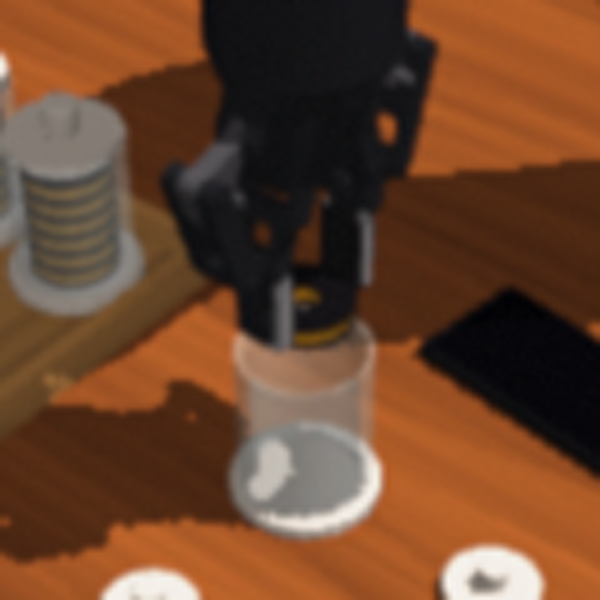

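```bash
python3 - <<'E'
from h import *
th=np.linspace(0,2*np.pi,72); C=np.c_[np.cos(th),np.sin(th)]
p=proj('scene',np.c_[C*.029+[.497,-.0395],np.full(72,.08)]); print('rim',p.min(0),p.max(0))
p=proj('scene',np.c_[C*.033+[.497,-.0395],np.full(72,.008)]); print('foot',p.min(0),p.max(0))
p=proj('scene',np.c_[C*.022+[.4977,-.039],np.full(72,.098)]); print('reel bot',p.min(0),p.max(0))
print((np.array([[233,320],[375,395],[230,420],[382,535],[250,280],[358,345]])-2)/5+[220,130])
E
```

```text
rim [266.01169423 190.01112408] [294.14526958 208.55410435]
foot [265.20861564 213.47121277] [295.39466888 234.77430628]
reel bot [269.1467428  185.76757464] [290.83173445 199.79658983]
[[266.2 193.6]
 [294.6 208.6]
 [265.6 213.6]
 [296.  236.6]
 [269.6 185.6]
 [291.2 198.6]]
```

Call:
{"method": "arm_command", "body": {"commands": [[[0.006,0,0,0],[0.006,0,0,0],[0.005,0,0,0],[0.0025,0,0,0],[0,0,0,0],[0,0,0,0],[0,0,0,0],[0,0,0,0]]]}}

```text
time: 14.02
eef_pos: [0.4978, -0.0396, 0.0794]
orientation: [[0.0, 0.0, 1.0], [-0.0, 1.0, -0.0], [-1.0, -0.0, 0.0]]
ft_force: [0.3, -1.2, -0.3]
grip_width: 0.499
```

Call:
{"method": "arm_command", "body": {"commands": [[[0,0,0,0],[0,0,0,0],[0,0,0,0],[0,0,0,0],[-0.005,0,0,0],[-0.01,0,0,0],[-0.015,0.01,0,0],[0,0.04,0,0]]], "grip": 0.055}}

```text
time: 14.68
eef_pos: [0.4997, 0.0075, 0.1118]
orientation: [[0.004, 0.005, 1.0], [-0.002, 1.0, -0.005], [-1.0, -0.002, 0.004]]
ft_force: [1.7, 0.5, -0.9]
grip_width: 0.646
```

```bash
python3 - <<'E'
from h import *
im=robot.capture("scene")[:,:,::-1]; cv2.imwrite("pics/r3.png",cv2.resize(im[130:250,220:340],None,fx=5,fy=5,interpolation=cv2.INTER_CUBIC))
s=robot.read_state();print(s['time'],s['eef_pos'],s['ft_force'],s['grip_width'])
E
```

```text
14.7333 [0.49802035 0.01545694 0.11089575] [-2.31282361  4.92329556 -0.9137887 ] 0.6405741304002026
```

View pics/r3.png

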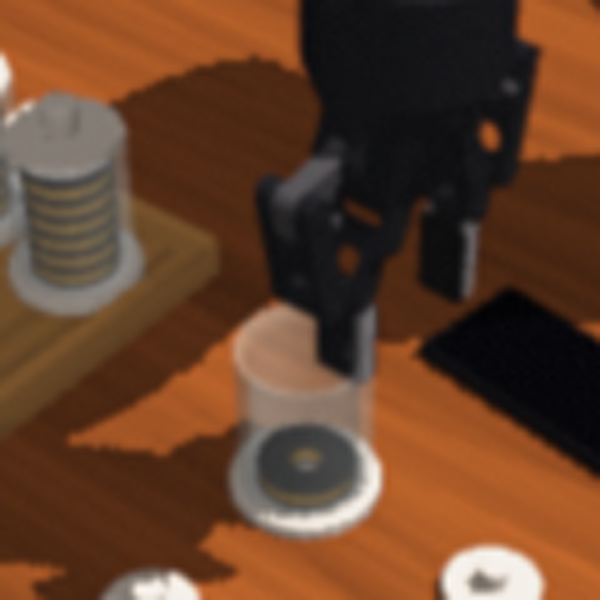

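Call:
{"method": "arm_command", "body": {"commands": [[[0,0.03,-0.01,0],[0,0.038,-0.012,0],[0,0.038,-0.012,0],[0,0.038,-0.012,0],[0.01,0.036,-0.01,0],[0.025,0.025,-0.007,0],[0.025,0.005,-0.001,0],[0.015,0,0,0]]]}}

```text
time: 15.4
eef_pos: [0.4321, 0.2223, 0.0327]
orientation: [[-0.001, -0.004, 1.0], [-0.0, 1.0, 0.004], [-1.0, -0.0, -0.001]]
ft_force: [-0.2, -0.3, -0.1]
grip_width: 0.643
```

```bash
cat > reels.py <<'E'
from h import *
import sys
np.set_printoptions(precision=4,suppress=True)
s=robot.read_state();print(s['time'],s['eef_pos'],s['ft_force'],s['grip_width'])
im={n:robot.capture(n) for n in ("top","scene")}
for n in im:
    for d in cuts(n,'reel1'):
        c=im[n][d['m']].mean(0); w=unproj(n,d['cen'],.008)[0]
        if c.max()-c.min()<60: print(n,round(d['c'],2),d['cen'].round(1),d['n'],w[:2],c.round())
if len(sys.argv)>1: cv2.imwrite(f"pics/{sys.argv[1]}.png",im['scene'][:,:,::-1])
s=robot.read_state();print(s['time'],s['eef_pos'])
E
python3 reels.py a1
```

```text
15.4 [0.4321 0.2223 0.0327] [-0.1904 -0.3475 -0.141 ] 0.6434743262445906
top 0.87 [173.  173.2] 304 [0.6011 0.2283] [67. 60. 57.]
top 0.68 [293.9 219.4] 266 [ 0.5    -0.0409] [45. 44. 45.]
top 0.51 [176.6 248.5] 253 [0.4345 0.2142] [69. 62. 60.]
top 0.45 [135.2 207.3] 203 [0.5243 0.3081] [66. 60. 57.]
top 0.37 [294.4 220.1] 486 [ 0.4983 -0.0418] [165. 162. 158.]
top 0.32 [390.9 204.6] 9482 [ 0.5343 -0.2541] [211. 188. 155.]
scene 0.84 [362.3 326. ] 519 [0.6013 0.2284] [44. 32. 25.]
scene 0.73 [429.4 320.8] 516 [0.5191 0.3145] [42. 31. 24.]
scene 0.71 [444.6 291.1] 402 [0.4423 0.3107] [40. 30. 22.]
scene 0.59 [408.  351.4] 656 [0.5949 0.3107] [47. 34. 26.]
scene 0.45 [403.1 267.6] 216 [0.4399 0.2251] [47. 35. 24.]
15.6 [0.4339 0.2205 0.0348]
```

Call:
{"method": "arm_command", "body": {"commands": [[[0.01,0,0,0],[0.01,0,0,0],[0.006,0,0,0],[0.003,0,0,0],[0.0015,0,0,0],[0,0,0,0],[0,0,0,0],[0,0,0,0]]]}}

```text
time: 16.27
eef_pos: [0.434, 0.2206, 0.0042]
orientation: [[0.001, 0.0, 1.0], [0.0, 1.0, -0.0], [-1.0, 0.0, 0.001]]
ft_force: [-0.1, 0.4, 0.1]
grip_width: 0.645
```

Call:
{"method": "arm_command", "body": {"commands": [[[0,0,0,0],[0,0,0,0],[0,0,0,0],[0,0,0,0],[0,0,0,0],[-0.01,0,0,0],[-0.02,0,0,0],[-0.03,0,0,0]]], "grip": 0.03}}

```text
time: 16.93
eef_pos: [0.4322, 0.22, 0.0627]
orientation: [[-0.004, 0.0, 1.0], [-0.001, 1.0, -0.0], [-1.0, -0.001, -0.004]]
ft_force: [0.8, -0.9, -0.0]
grip_width: 0.496
```

Call:
{"method": "arm_command", "body": {"commands": [[[-0.02,-0.02,0.005,0],[-0.015,-0.036,0.008,0],[0,-0.04,0.01,0],[0,-0.04,0.01,0],[0,-0.04,0.01,0],[0,-0.04,0.01,0],[0,-0.032,0.008,0],[0,-0.012,0.0025,0]]]}}

```text
time: 17.6
eef_pos: [0.4983, -0.0434, 0.0988]
orientation: [[0.001, 0.003, 1.0], [-0.001, 1.0, -0.003], [-1.0, -0.001, 0.001]]
ft_force: [0.4, 1.2, -0.3]
grip_width: 0.497
```

Call:
{"method": "arm_command", "body": {"commands": [[[0,0,0,0],[0,0,0,0],[0,0,0,0],[0,0,0,0],[0,0,0,0],[0.004,0,0,0],[0.004,0,0,0],[0,0,0,0]]]}}

```text
time: 18.27
eef_pos: [0.4967, -0.0389, 0.0899]
orientation: [[-0.001, -0.001, 1.0], [0.0, 1.0, 0.001], [-1.0, 0.0, -0.001]]
ft_force: [0.0, -0.3, -1.1]
grip_width: 0.498
```

```bash
cat > look.py <<'E'
from h import *
import sys
n,x0,x1,y0,y1,f=sys.argv[1],*map(int,sys.argv[2:7])
im=robot.capture("scene")[:,:,::-1]; cv2.imwrite(f"pics/{n}.png",cv2.resize(im[y0:y1,x0:x1],None,fx=f,fy=f,interpolation=cv2.INTER_CUBIC))
s=robot.read_state();print(s['time'],s['eef_pos'].round(4),s['ft_force'].round(1),s['grip_width'])
E
python3 look.py r4 220 340 130 250 4
```

```text
18.3167 [ 0.4968 -0.0391  0.0902] [ 0.2 -0.  -1.4] 0.4919988191854072
```

View pics/r4.png

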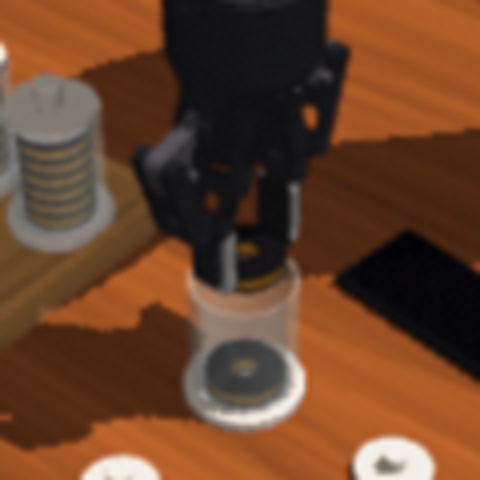

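Second reel is level over the mouth (crop 245,260). Lower and release.

Call:
{"method": "arm_command", "body": {"commands": [[[0.005,0,0,0],[0.004,0,0,0],[0.002,0,0,0],[0,0,0,0],[0,0,0,0],[0,0,0,0],[0,0,0,0],[0,0,0,0]]]}}

```text
time: 18.98
eef_pos: [0.4973, -0.0395, 0.0799]
orientation: [[0.0, 0.0, 1.0], [-0.0, 1.0, -0.0], [-1.0, -0.0, 0.0]]
ft_force: [-0.8, -0.7, -0.3]
grip_width: 0.496
```

Call:
{"method": "arm_command", "body": {"commands": [[[0,0,0,0],[0,0,0,0],[0,0,0,0],[0,0,0,0],[-0.005,0,0,0],[-0.01,0,0,0],[-0.015,0.01,0,0],[0,0.04,0,0]]], "grip": 0.055}}

```text
time: 19.65
eef_pos: [0.4992, 0.0076, 0.1123]
orientation: [[0.004, 0.005, 1.0], [-0.002, 1.0, -0.005], [-1.0, -0.002, 0.004]]
ft_force: [1.9, 0.4, 0.8]
grip_width: 0.647
```

```bash
python3 look.py r5 220 340 130 250 4
```

```text
19.7 [0.4975 0.0155 0.1114] [-2.4  4.3 -1. ] 0.6439269885486802
```

View pics/r5.png

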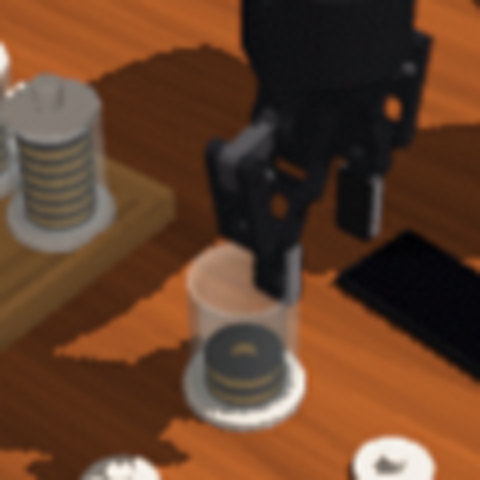

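Call:
{"method": "arm_command", "body": {"commands": [[[0,0.03,0.014,0],[0,0.036,0.017,0],[0,0.036,0.017,0],[0,0.036,0.017,0],[0.01,0.034,0.017,0],[0.025,0.025,0.012,0],[0.025,0.016,0.007,0],[0.015,0.005,0.003,0]]]}}

```text
time: 20.37
eef_pos: [0.601, 0.2312, 0.0322]
orientation: [[-0.002, -0.003, 1.0], [0.0, 1.0, 0.003], [-1.0, 0.0, -0.002]]
ft_force: [-1.2, -0.4, -0.3]
grip_width: 0.645
```

```bash
python3 reels.py a2
```

```text
20.3667 [0.601  0.2312 0.0322] [-1.2352 -0.4035 -0.2697] 0.6453051072051231
top 0.83 [295.  219.6] 313 [ 0.4996 -0.0432] [53. 52. 52.]
top 0.78 [174.4 173.4] 313 [0.6007 0.2253] [65. 57. 54.]
top 0.76 [134.8 209.6] 263 [0.5192 0.3086] [72. 65. 61.]
top 0.74 [135.4 244.7] 222 [0.4424 0.3036] [74. 69. 67.]
top 0.68 [134.  178.6] 192 [0.5882 0.3136] [63. 57. 55.]
top 0.21 [266.  276.8] 1943 [0.3749 0.0192] [28. 28. 30.]
scene 0.84 [429.1 320.7] 496 [0.5194 0.314 ] [39. 29. 23.]
scene 0.75 [443.6 291. ] 437 [0.4433 0.3091] [42. 31. 23.]
scene 0.7 [408.2 351.6] 594 [0.595  0.3111] [38. 29. 24.]
scene 0.53 [368.5 329. ] 207 [0.5996 0.2397] [53. 39. 29.]
20.5667 [0.601  0.2283 0.0351]
```

Call:
{"method": "arm_command", "body": {"commands": [[[0.01,0,0,0],[0.01,0,0,0],[0.006,0,0,0],[0.0035,0,0,0],[0.0015,0,0,0],[0,0,0,0],[0,0,0,0],[0,0,0,0]]]}}

```text
time: 21.23
eef_pos: [0.6014, 0.2285, 0.0041]
orientation: [[0.001, 0.0, 1.0], [0.0, 1.0, -0.0], [-1.0, 0.0, 0.001]]
ft_force: [0.1, -0.8, -0.0]
grip_width: 0.645
```

Call:
{"method": "arm_command", "body": {"commands": [[[0,0,0,0],[0,0,0,0],[0,0,0,0],[0,0,0,0],[0,0,0,0],[-0.01,0,0,0],[-0.02,0,0,0],[-0.03,0,0,0]]], "grip": 0.03}}

```text
time: 21.9
eef_pos: [0.5996, 0.2281, 0.0623]
orientation: [[-0.005, 0.0, 1.0], [-0.001, 1.0, -0.0], [-1.0, -0.001, -0.005]]
ft_force: [0.2, 0.3, -0.2]
grip_width: 0.499
```

Call:
{"method": "arm_command", "body": {"commands": [[[-0.02,-0.025,-0.01,0],[-0.015,-0.035,-0.013,0],[0,-0.038,-0.015,0],[0,-0.038,-0.015,0],[0,-0.038,-0.015,0],[0,-0.038,-0.015,0],[0,-0.036,-0.014,0],[0,-0.02,-0.007,0]]]}}

```text
time: 22.57
eef_pos: [0.4954, -0.0422, 0.0993]
orientation: [[-0.0, 0.002, 1.0], [-0.001, 1.0, -0.002], [-1.0, -0.001, -0.0]]
ft_force: [1.0, 0.3, -0.2]
grip_width: 0.497
```

Call:
{"method": "arm_command", "body": {"commands": [[[0,0,0,0],[0,0,0,0],[0,0,0,0],[0,0,0,0],[0,0,0,0],[0.004,0,0,0],[0.004,0,0,0],[0,0,0,0]]]}}

```text
time: 23.23
eef_pos: [0.4968, -0.0389, 0.0898]
orientation: [[-0.001, -0.001, 1.0], [0.0, 1.0, 0.001], [-1.0, 0.0, -0.001]]
ft_force: [-0.7, 0.2, -0.1]
grip_width: 0.495
```

```bash
python3 look.py r6 220 340 130 250 4
```

```text
23.2833 [ 0.4969 -0.0391  0.0901] [-0.  -0.4 -0.8] 0.499263786653069
```

View pics/r6.png

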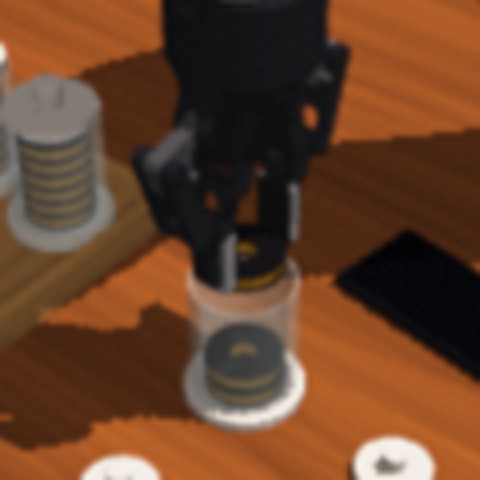

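Third reel centred over the mouth (245,258 in the crop); release.

Call:
{"method": "arm_command", "body": {"commands": [[[0.005,0,0,0],[0.004,0,0,0],[0.002,0,0,0],[0,0,0,0],[0,0,0,0],[0,0,0,0],[0,0,0,0],[0,0,0,0]]]}}

```text
time: 23.95
eef_pos: [0.4973, -0.0395, 0.0799]
orientation: [[0.0, 0.0, 1.0], [-0.0, 1.0, -0.0], [-1.0, -0.0, 0.0]]
ft_force: [-0.2, -0.3, -0.9]
grip_width: 0.498
```

Call:
{"method": "arm_command", "body": {"commands": [[[0,0,0,0],[0,0,0,0],[0,0,0,0],[0,0,0,0],[-0.005,0,0,0],[-0.01,0,0,0],[-0.015,0.01,0,0],[0,0.04,0,0]]], "grip": 0.055}}

```text
time: 24.62
eef_pos: [0.4992, 0.0076, 0.1123]
orientation: [[0.004, 0.005, 1.0], [-0.002, 1.0, -0.005], [-1.0, -0.002, 0.004]]
ft_force: [1.7, -0.4, -0.1]
grip_width: 0.645
```

```bash
python3 look.py r7 220 340 130 250 4; python3 reels.py a3
```

```text
24.6667 [0.4976 0.0154 0.1114] [-3.4  4.9 -0.8] 0.6452711165154392
24.6667 [0.4976 0.0154 0.1114] [-3.3818  4.9057 -0.8475] 0.6452711165154392
top 0.84 [132.2 209.3] 316 [0.5197 0.3143] [52. 47. 46.]
top 0.74 [135.4 175.8] 340 [0.5946 0.311 ] [54. 47. 44.]
top 0.63 [133.1 244.5] 350 [0.4428 0.3086] [59. 53. 51.]
scene 0.92 [443.9 290.8] 444 [0.4424 0.3093] [43. 31. 23.]
scene 0.9 [408.3 351.9] 580 [0.5952 0.3115] [37. 28. 23.]
scene 0.7 [429.3 320.4] 530 [0.5184 0.314 ] [43. 32. 24.]
24.8667 [0.4972 0.0105 0.1099]
```

View pics/r7.png

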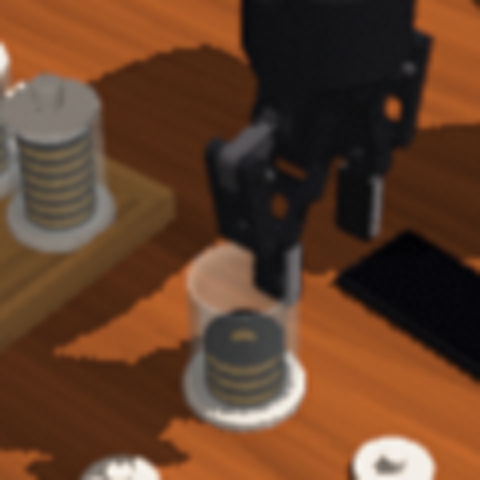

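Call:
{"method": "arm_command", "body": {"commands": [[[0,0.032,0.002,0],[0,0.041,0.003,0],[0,0.041,0.003,0],[0,0.041,0.003,0],[0,0.041,0.003,0],[0,0.041,0.003,0],[0.01,0.039,0.003,0],[0.025,0.0275,0.002,0]]]}}

```text
time: 25.53
eef_pos: [0.5214, 0.3169, 0.077]
orientation: [[0.005, -0.0, 1.0], [0.003, 1.0, 0.0], [-1.0, 0.003, 0.005]]
ft_force: [0.4, -0.8, -0.4]
grip_width: 0.64
```

Call:
{"method": "arm_command", "body": {"commands": [[[0.025,0,0,0],[0.015,0,0,0],[0,0,0,0],[0,0,0,0],[0,0,0,0],[0,0,0,0],[0,0,0,0],[0,0,0,0]]]}}

```text
time: 26.2
eef_pos: [0.5198, 0.3138, 0.0359]
orientation: [[0.002, 0.001, 1.0], [0.001, 1.0, -0.001], [-1.0, 0.001, 0.002]]
ft_force: [0.6, -0.4, -0.0]
grip_width: 0.639
```

```bash
python3 look.py r8 340 480 220 380 4
```

```text
26.25 [0.5196 0.3139 0.0356] [-0.3  0.6 -0.4] 0.6441622908743999
```

View pics/r8.png

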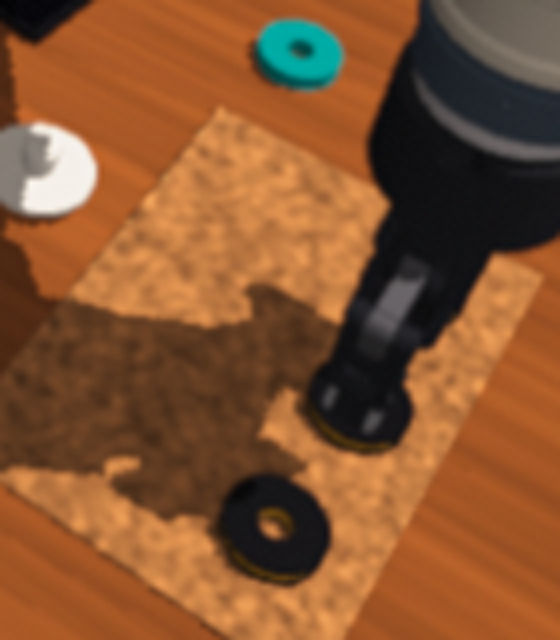

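Call:
{"method": "arm_command", "body": {"commands": [[[0.01,0,0,0],[0.01,0,0,0],[0.006,0,0,0],[0.004,0,0,0],[0.0015,0,0,0],[0,0,0,0],[0,0,0,0],[0,0,0,0]]]}}

```text
time: 26.92
eef_pos: [0.5194, 0.3141, 0.0035]
orientation: [[0.0, -0.0, 1.0], [0.0, 1.0, 0.0], [-1.0, 0.0, 0.0]]
ft_force: [0.1, -0.7, -0.1]
grip_width: 0.647
```

Call:
{"method": "arm_command", "body": {"commands": [[[0,0,0,0],[0,0,0,0],[0,0,0,0],[0,0,0,0],[0,0,0,0],[-0.01,0,0,0],[-0.02,0,0,0],[-0.03,0,0,0]]], "grip": 0.03}}

```text
time: 27.58
eef_pos: [0.5177, 0.3133, 0.0621]
orientation: [[-0.004, 0.0, 1.0], [-0.002, 1.0, -0.0], [-1.0, -0.002, -0.004]]
ft_force: [0.8, -0.1, -0.6]
grip_width: 0.497
```

Call:
{"method": "arm_command", "body": {"commands": [[[-0.02,-0.025,-0.002,0],[-0.015,-0.037,-0.002,0],[0,-0.041,-0.003,0],[0,-0.041,-0.003,0],[0,-0.041,-0.003,0],[0,-0.041,-0.003,0],[0,-0.041,-0.003,0],[0,-0.041,-0.002,0]]]}}

```text
time: 28.25
eef_pos: [0.4975, 0.0042, 0.0989]
orientation: [[0.0, -0.0, 1.0], [-0.0, 1.0, 0.0], [-1.0, -0.0, 0.0]]
ft_force: [1.6, -0.6, 0.6]
grip_width: 0.495
```

Call:
{"method": "arm_command", "body": {"commands": [[[0,-0.03,-0.001,0],[0,-0.0155,0,0],[0,0,0,0],[0,0,0,0],[0,0,0,0],[0,0,0,0],[0.005,0,0,0],[0.005,0,0,0]]]}}

```text
time: 28.92
eef_pos: [0.4974, -0.0386, 0.0881]
orientation: [[0.001, -0.001, 1.0], [-0.0, 1.0, 0.001], [-1.0, -0.0, 0.001]]
ft_force: [0.4, -0.4, -0.8]
grip_width: 0.493
```

```bash
python3 look.py r9 220 340 130 250 4
```

```text
28.9667 [ 0.4967 -0.0386  0.0869] [-0.8  0.3 -1.3] 0.4989608531624993
```

View pics/r9.png

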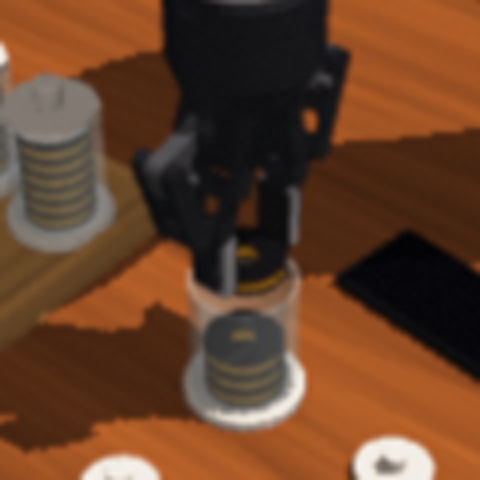

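Call:
{"method": "arm_command", "body": {"commands": [[[0.004,0,0,0],[0.003,0,0,0],[0.002,0,0,0],[0,0,0,0],[0,0,0,0],[0,0,0,0],[0,0,0,0],[0,0,0,0]]]}}

```text
time: 29.63
eef_pos: [0.4973, -0.0396, 0.0794]
orientation: [[0.0, 0.0, 1.0], [-0.0, 1.0, -0.0], [-1.0, -0.0, 0.0]]
ft_force: [0.2, 0.3, -1.2]
grip_width: 0.503
```

Call:
{"method": "arm_command", "body": {"commands": [[[0,0,0,0],[0,0,0,0],[0,0,0,0],[0,0,0,0],[-0.005,0,0,0],[-0.01,0,0,0],[-0.015,0.01,0,0],[0,0.04,0,0]]], "grip": 0.055}}

```text
time: 30.3
eef_pos: [0.4992, 0.0075, 0.1118]
orientation: [[0.004, 0.005, 1.0], [-0.002, 1.0, -0.005], [-1.0, -0.002, 0.004]]
ft_force: [1.7, 0.6, 0.3]
grip_width: 0.644
```

```bash
python3 look.py r10 220 340 130 250 4; python3 reels.py a4
```

```text
30.35 [0.4976 0.0154 0.1109] [-2.2  5.1  0.5] 0.6456348690115286
30.35 [0.4976 0.0154 0.1109] [-2.247   5.0617  0.508 ] 0.6456348690115286
top 0.8 [132.9 243.9] 294 [0.444  0.3091] [54. 51. 50.]
top 0.72 [135.5 175.3] 274 [0.5957 0.3107] [43. 41. 41.]
scene 0.82 [443.8 291.5] 411 [0.4443 0.3098] [39. 29. 21.]
scene 0.6 [408.1 352. ] 630 [0.5956 0.3113] [41. 31. 24.]
scene 0.41 [280.7 206. ] 21 [ 0.4515 -0.0757] [16. 14. 15.]
30.55 [0.4972 0.0106 0.1094]
```

View pics/r10.png

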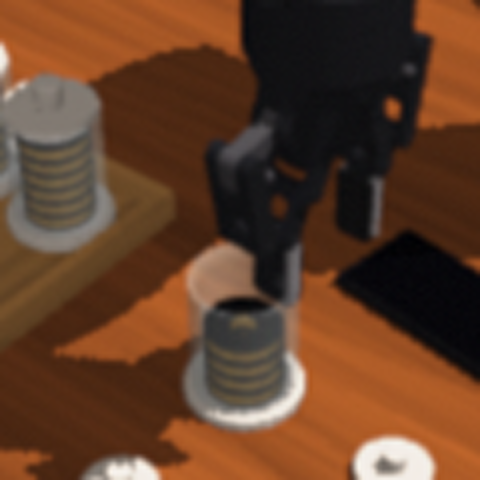

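Call:
{"method": "arm_command", "body": {"commands": [[[0,0.032,-0.006,0],[0,0.04,-0.007,0],[0,0.04,-0.007,0],[0,0.04,-0.007,0],[0,0.04,-0.007,0],[0,0.04,-0.007,0],[0.01,0.038,-0.007,0],[0.025,0.029,-0.0057,0]]]}}

```text
time: 31.22
eef_pos: [0.4451, 0.3121, 0.0765]
orientation: [[0.005, 0.0, 1.0], [0.003, 1.0, -0.0], [-1.0, 0.003, 0.005]]
ft_force: [1.3, 0.1, -0.1]
grip_width: 0.646
```

Call:
{"method": "arm_command", "body": {"commands": [[[0.025,0,0,0],[0.015,0,0,0],[0,0,0,0],[0,0,0,0],[0,0,0,0],[0,0,0,0],[0,0,0,0],[0,0,0,0]]]}}

```text
time: 31.88
eef_pos: [0.4442, 0.3094, 0.0352]
orientation: [[0.001, 0.001, 1.0], [0.001, 1.0, -0.001], [-1.0, 0.001, 0.001]]
ft_force: [-0.4, -1.2, 0.8]
grip_width: 0.646
```

```bash
python3 look.py r11 340 480 220 380 4
```

```text
31.9333 [0.444  0.3094 0.035 ] [ 0.3 -0.2  0.1] 0.6444152430527693
```

View pics/r11.png

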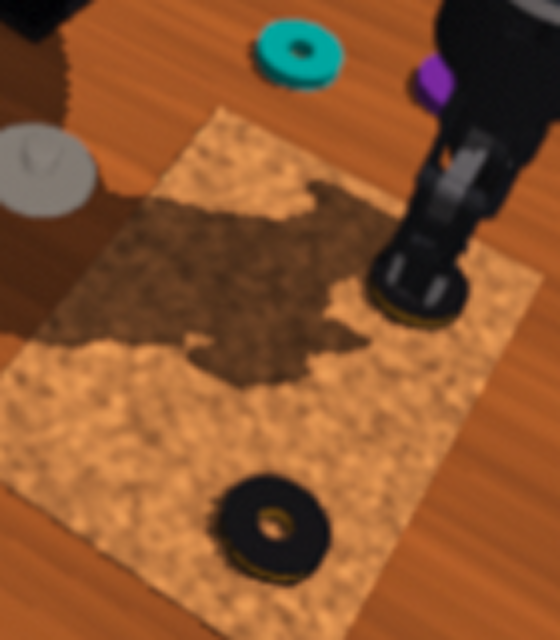

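Call:
{"method": "arm_command", "body": {"commands": [[[0.01,0,0,0],[0.01,0,0,0],[0.006,0,0,0],[0.003,0,0,0],[0.0015,0,0,0],[0,0,0,0],[0,0,0,0],[0,0,0,0]]]}}

```text
time: 32.6
eef_pos: [0.4437, 0.3096, 0.004]
orientation: [[0.0, -0.0, 1.0], [0.0, 1.0, 0.0], [-1.0, 0.0, 0.0]]
ft_force: [0.2, -0.4, 0.8]
grip_width: 0.646
```

Call:
{"method": "arm_command", "body": {"commands": [[[0,0,0,0],[0,0,0,0],[0,0,0,0],[0,0,0,0],[0,0,0,0],[-0.01,0,0,0],[-0.02,0,0,0],[-0.03,0,0,0]]], "grip": 0.03}}

```text
time: 33.27
eef_pos: [0.4421, 0.3088, 0.0629]
orientation: [[-0.004, 0.0, 1.0], [-0.002, 1.0, -0.0], [-1.0, -0.002, -0.004]]
ft_force: [0.2, -1.2, -0.2]
grip_width: 0.503
```

Call:
{"method": "arm_command", "body": {"commands": [[[-0.02,-0.025,0.004,0],[-0.015,-0.037,0.006,0],[0,-0.04,0.007,0],[0,-0.04,0.007,0],[0,-0.04,0.007,0],[0,-0.04,0.007,0],[0,-0.04,0.007,0],[0,-0.04,0.006,0]]]}}

```text
time: 33.93
eef_pos: [0.4945, 0.0055, 0.0995]
orientation: [[0.001, -0.0, 1.0], [-0.0, 1.0, 0.0], [-1.0, -0.0, 0.001]]
ft_force: [0.7, 0.2, -0.5]
grip_width: 0.496
```

Call:
{"method": "arm_command", "body": {"commands": [[[0,-0.03,0.0026,0],[0,-0.0171,0,0],[0,0,0,0],[0,0,0,0],[0,0,0,0],[0,0,0,0],[0.005,0,0,0],[0.005,0,0,0]]]}}

```text
time: 34.6
eef_pos: [0.4972, -0.0387, 0.0886]
orientation: [[0.001, -0.002, 1.0], [-0.0, 1.0, 0.002], [-1.0, -0.0, 0.001]]
ft_force: [-0.0, -0.3, -0.5]
grip_width: 0.492
```

```bash
python3 look.py r12 220 340 130 250 4
```

```text
34.65 [ 0.4966 -0.0387  0.0875] [-0.   0.7 -1.6] 0.49936012671200347
```

View pics/r12.png

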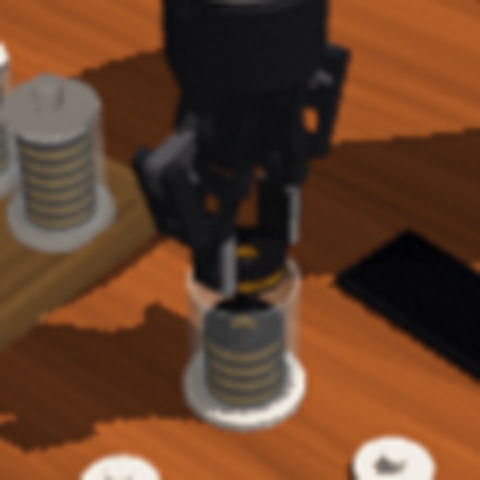

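Call:
{"method": "arm_command", "body": {"commands": [[[0.004,0,0,0],[0.003,0,0,0],[0.002,0,0,0],[0,0,0,0],[0,0,0,0],[0,0,0,0],[0,0,0,0],[0,0,0,0]]]}}

```text
time: 35.32
eef_pos: [0.4972, -0.0397, 0.0799]
orientation: [[0.0, 0.0, 1.0], [-0.0, 1.0, -0.0], [-1.0, -0.0, 0.0]]
ft_force: [0.0, 0.3, 0.6]
grip_width: 0.499
```

Call:
{"method": "arm_command", "body": {"commands": [[[0,0,0,0],[0,0,0,0],[0,0,0,0],[0,0,0,0],[-0.005,0,0,0],[-0.01,0,0,0],[-0.015,0.01,0,0],[0,0.04,0,0]]], "grip": 0.055}}

```text
time: 35.98
eef_pos: [0.4991, 0.0074, 0.1123]
orientation: [[0.004, 0.005, 1.0], [-0.002, 1.0, -0.005], [-1.0, -0.002, 0.004]]
ft_force: [2.2, 0.2, 0.2]
grip_width: 0.643
```

```bash
python3 look.py r13 220 340 130 250 4; python3 reels.py a5
```

```text
36.0333 [0.4975 0.0153 0.1114] [-2.6  4.5 -2. ] 0.6436053520327647
36.0333 [0.4975 0.0153 0.1114] [-2.6287  4.5136 -1.9687] 0.6436053520327647
top 0.83 [135.5 175.5] 323 [0.5952 0.3107] [49. 44. 42.]
scene 0.81 [408. 352.] 626 [0.5956 0.3112] [41. 31. 24.]
scene 0.44 [279.6 204.6] 95 [ 0.4493 -0.0806] [37. 29. 22.]
36.2333 [0.497  0.0105 0.1099]
```

View pics/r13.png

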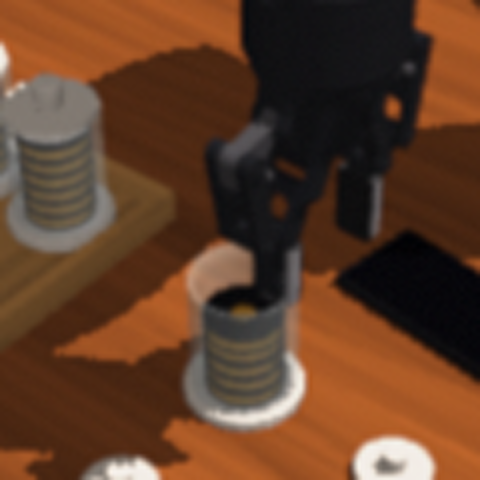

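View pics/a5.png

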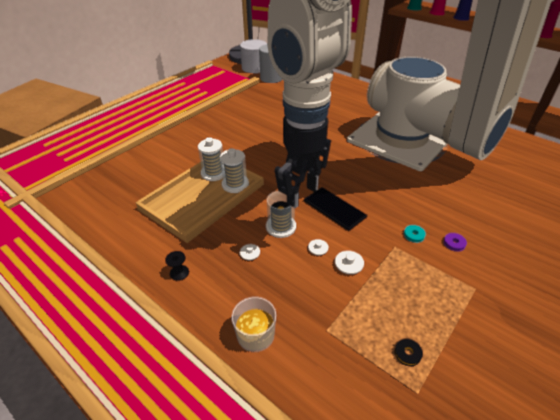

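Call:
{"method": "arm_command", "body": {"commands": [[[0,0.035,0.011,0],[0,0.039,0.013,0],[0,0.039,0.013,0],[0,0.039,0.013,0],[0,0.039,0.013,0],[0,0.039,0.013,0],[0,0.038,0.012,0],[0.02,0.0325,0.01,0]]]}}

```text
time: 36.9
eef_pos: [0.5979, 0.3129, 0.0927]
orientation: [[0.005, 0.001, 1.0], [0.002, 1.0, -0.001], [-1.0, 0.002, 0.005]]
ft_force: [1.5, -0.7, 0.3]
grip_width: 0.647
```

Call:
{"method": "arm_command", "body": {"commands": [[[0.025,0,0,0],[0.02,0,0,0],[0.01,0,0,0],[0,0,0,0],[0,0,0,0],[0,0,0,0],[0,0,0,0],[0,0,0,0]]]}}

```text
time: 37.57
eef_pos: [0.5959, 0.3107, 0.0363]
orientation: [[0.002, 0.001, 1.0], [0.001, 1.0, -0.001], [-1.0, 0.001, 0.002]]
ft_force: [0.1, 0.5, 0.3]
grip_width: 0.642
```

```bash
python3 look.py r14 340 480 260 400 4
```

```text
37.6167 [0.5957 0.3108 0.0361] [-0.2 -0.3 -0.3] 0.639951708028645
```

View pics/r14.png

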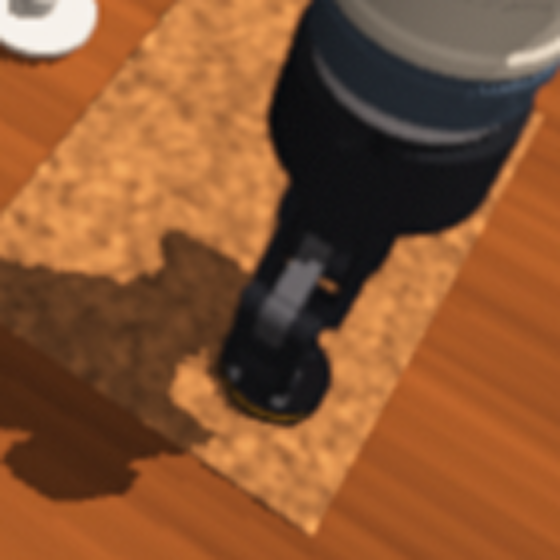

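Call:
{"method": "arm_command", "body": {"commands": [[[0.01,0,0,0],[0.01,0,0,0],[0.006,0,0,0],[0.0035,0,0,0],[0.0015,0,0,0],[0,0,0,0],[0,0,0,0],[0,0,0,0]]]}}

```text
time: 38.28
eef_pos: [0.5953, 0.311, 0.0041]
orientation: [[0.001, 0.0, 1.0], [0.0, 1.0, -0.0], [-1.0, 0.0, 0.001]]
ft_force: [0.1, 0.6, 0.4]
grip_width: 0.645
```

Call:
{"method": "arm_command", "body": {"commands": [[[0,0,0,0],[0,0,0,0],[0,0,0,0],[0,0,0,0],[0,0,0,0],[-0.01,0,0,0],[-0.02,0,0,0],[-0.03,0,0,0]]], "grip": 0.03}}

```text
time: 38.95
eef_pos: [0.5935, 0.3102, 0.0622]
orientation: [[-0.005, 0.0, 1.0], [-0.002, 1.0, -0.0], [-1.0, -0.002, -0.005]]
ft_force: [0.4, 0.3, -0.1]
grip_width: 0.496
```

Call:
{"method": "arm_command", "body": {"commands": [[[-0.02,-0.025,-0.007,0],[-0.015,-0.035,-0.01,0],[0,-0.039,-0.011,0],[0,-0.039,-0.011,0],[0,-0.039,-0.011,0],[0,-0.039,-0.011,0],[0,-0.039,-0.011,0],[0,-0.039,-0.011,0]]]}}

```text
time: 39.62
eef_pos: [0.5111, 0.0154, 0.0993]
orientation: [[0.0, -0.0, 1.0], [-0.0, 1.0, 0.0], [-1.0, -0.0, 0.0]]
ft_force: [1.3, -0.8, 0.0]
grip_width: 0.494
```

Call:
{"method": "arm_command", "body": {"commands": [[[0,-0.035,-0.01,0],[0,-0.0215,-0.005,0],[0,0,0,0],[0,0,0,0],[0,0,0,0],[0,0,0,0],[0.005,0,0,0],[0.005,0,0,0]]]}}

```text
time: 40.28
eef_pos: [0.4974, -0.0387, 0.0885]
orientation: [[0.0, -0.002, 1.0], [-0.0, 1.0, 0.002], [-1.0, -0.0, 0.0]]
ft_force: [1.3, 1.0, -0.4]
grip_width: 0.498
```

Call:
{"method": "arm_command", "body": {"commands": [[[0.004,0,0,0],[0.003,0,0,0],[0.002,0,0,0],[0,0,0,0],[0,0,0,0],[0,0,0,0],[0,0,0,0],[0,0,0,0]]]}}

```text
time: 40.95
eef_pos: [0.4972, -0.0397, 0.08]
orientation: [[0.0, 0.0, 1.0], [-0.0, 1.0, -0.0], [-1.0, -0.0, 0.0]]
ft_force: [0.7, 0.6, -0.1]
grip_width: 0.498
```

```bash
python3 look.py r15 220 340 130 250 4
```

```text
41.0 [ 0.4972 -0.0397  0.0799] [ 0.2 -0.1 -0.9] 0.5021294576252557
```

View pics/r15.png

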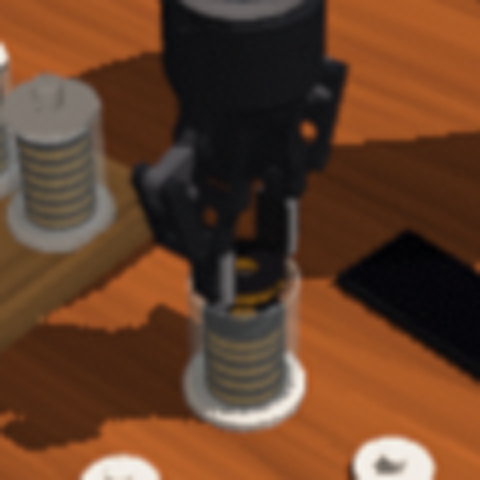

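Call:
{"method": "arm_command", "body": {"commands": [[[0,0,0,0],[0,0,0,0],[0,0,0,0],[0,0,0,0],[-0.005,0,0,0],[-0.01,0,0,0],[-0.015,0.01,0,0],[0,0.04,0,0]]], "grip": 0.055}}

```text
time: 41.67
eef_pos: [0.499, 0.0075, 0.1123]
orientation: [[0.004, 0.005, 1.0], [-0.002, 1.0, -0.005], [-1.0, -0.002, 0.004]]
ft_force: [1.2, -0.9, -0.2]
grip_width: 0.641
```

Call:
{"method": "arm_command", "body": {"commands": [[[0,0.04,0,0],[0,0.04,0,0],[0,0.03,0,0],[0,0.0145,0,0],[0,0,0,0],[0,0,0,0],[0,0,0,0],[0,0,0,0]]], "grip": 0.036}}

```text
time: 42.33
eef_pos: [0.4972, 0.134, 0.1099]
orientation: [[0.0, 0.001, 1.0], [-0.0, 1.0, -0.001], [-1.0, -0.0, 0.0]]
ft_force: [0.0, -0.5, -0.0]
grip_width: 0.423
```

```bash
cat > lid.py <<'E'
from h import *
from scipy.optimize import least_squares
np.set_printoptions(precision=4,suppress=True)
s=robot.read_state();print(s['time'],s['eef_pos'],s['grip_width'])
im={n:robot.capture(n) for n in('top','scene')}
o=np.zeros((480,800,3),np.uint8)
o[:,:400]=cv2.resize(im['scene'][160:280,230:330,::-1],None,fx=4,fy=4,interpolation=cv2.INTER_CUBIC)
o[:,400:]=cv2.resize(im['top'][160:280,200:300,::-1],None,fx=4,fy=4,interpolation=cv2.INTER_CUBIC); cv2.imwrite('pics/lid.png',o)
for n in im:
    for l,z in(('lid',.01),('tube',.04),('tub',.03)):
        for d in cuts(n,l): print(n,l,round(d['c'],2),d['cen'].round(1),d['n'],d['bb'][0:4],unproj(n,d['cen'],z)[0])
E
python3 lid.py; python3 look.py r16 220 400 130 290 4
```

```text
42.3333 [0.4972 0.134  0.1099] 0.42295720282126315
top lid 0.84 [247.6 219.4] 269 (np.int64(239), np.int64(211), np.int64(256), np.int64(228)) [0.4991 0.0608 0.01  ]
top lid 0.8 [217.8 221.3] 335 (np.int64(209), np.int64(209), np.int64(227), np.int64(232)) [0.4944 0.126  0.01  ]
top lid 0.73 [293.3 175.5] 237 (np.int64(285), np.int64(167), np.int64(301), np.int64(184)) [ 0.5978 -0.039   0.01  ]
top tube 0.73 [293.9 220.5] 404 (np.int64(279), np.int64(204), np.int64(309), np.int64(235)) [ 0.4947 -0.0395  0.04  ]
top tub 0.81 [234.1 114.2] 1052 (np.int64(217), np.int64(95), np.int64(250), np.int64(134)) [0.7298 0.0927 0.03  ]
top tub 0.42 [390.9 204.5] 9329 (np.int64(349), np.int64(147), np.int64(436), np.int64(261)) [ 0.5316 -0.2479  0.03  ]
scene lid 0.75 [324.3 203.3] 637 (np.int64(305), np.int64(188), np.int64(359), np.int64(225)) [ 0.3831 -0.0018  0.01  ]
scene lid 0.63 [349.3 262.4] 497 (np.int64(336), np.int64(251), np.int64(363), np.int64(273)) [0.4966 0.1364 0.01  ]
scene lid 0.61 [318.3 246.9] 239 (np.int64(309), np.int64(240), np.int64(327), np.int64(254)) [0.5016 0.065  0.01  ]
scene lid 0.51 [249.7 251.8] 264 (np.int64(240), np.int64(244), np.int64(259), np.int64(259)) [ 0.5998 -0.0356  0.01  ]
scene tube 0.78 [280.7 216.1] 1067 (np.int64(266), np.int64(191), np.int64(295), np.int64(238)) [ 0.5033 -0.0329  0.04  ]
scene tube 0.18 [201.4 191.6] 6596 (np.int64(135), np.int64(138), np.int64(263), np.int64(242)) [ 0.5542 -0.2238  0.04  ]
scene tub 0.71 [254.1 323.2] 1959 (np.int64(232), np.int64(296), np.int64(276), np.int64(351)) [0.7233 0.0896 0.03  ]
42.7833 [0.4971 0.1347 0.1098] [-0.2 -0.2  1.3] 0.42161503988747046
```

View pics/r16.png

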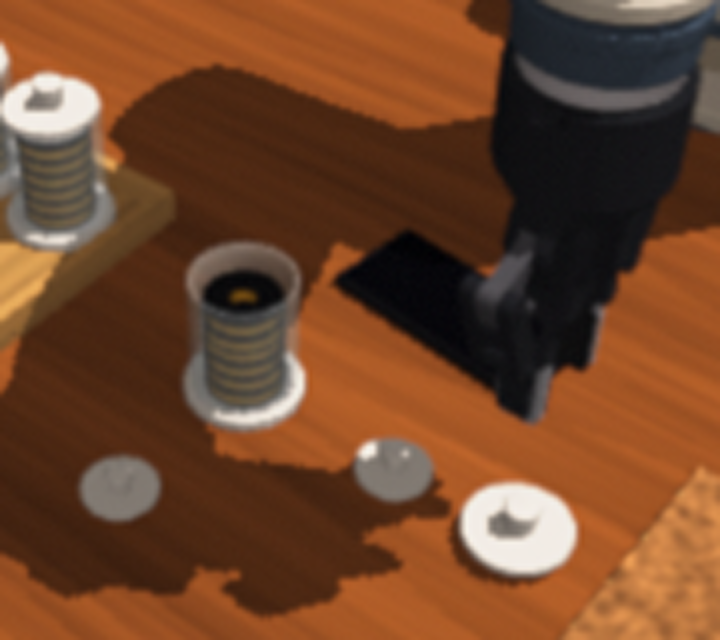

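View pics/lid.png

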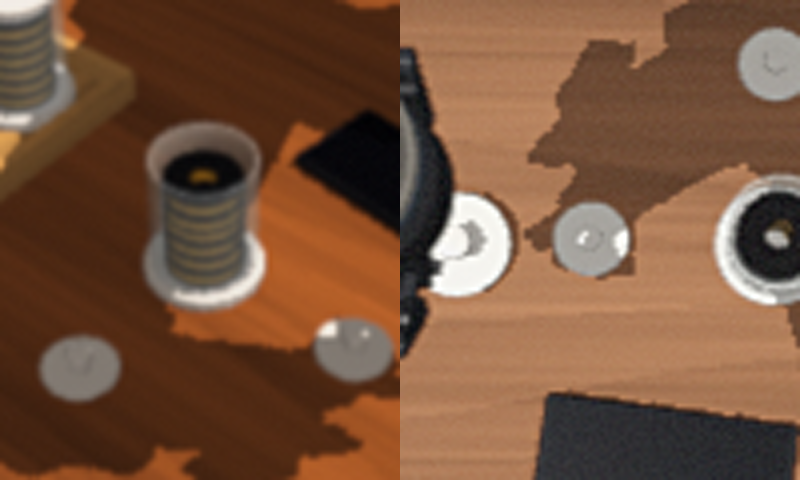

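Call:
{"method": "arm_command", "body": {"commands": [[[0.015,0,0,0],[0.025,0,0,0],[0.025,0,0,0],[0.015,0,0,0],[0.007,0,0,0],[0.003,0,0,0],[0,0,0,0],[0,0,0,0]]]}}

```text
time: 43.45
eef_pos: [0.4977, 0.135, 0.0206]
orientation: [[0.001, 0.0, 1.0], [0.0, 1.0, -0.0], [-1.0, 0.0, 0.001]]
ft_force: [-0.5, -0.0, 0.2]
grip_width: 0.419
```

Call:
{"method": "arm_command", "body": {"commands": [[[0,0,0,0],[0,0,0,0],[0,0,0,0],[0,0,0,0],[0,0,0,0],[0,0,0,0],[0,0,0,0],[0,0,0,0]]], "grip": 0.005, "newtons": 30}}

```text
time: 44.12
eef_pos: [0.4978, 0.135, 0.0208]
orientation: [[0.002, -0.0, 1.0], [0.0, 1.0, 0.0], [-1.0, 0.0, 0.002]]
ft_force: [-1.6, -0.0, 5.9]
grip_width: 0.185
```

Call:
{"method": "arm_command", "body": {"commands": [[[-0.005,0,0,0],[-0.01,0,0,0],[-0.02,0,0,0],[-0.03,0,0,0],[-0.03,0,0,0],[-0.02,-0.015,0,0],[-0.01,-0.03,0,0],[0,-0.04,0,0]]]}}

```text
time: 44.78
eef_pos: [0.4982, 0.0505, 0.1484]
orientation: [[0.005, -0.003, 1.0], [0.0, 1.0, 0.003], [-1.0, 0.0, 0.005]]
ft_force: [1.2, -1.3, 0.2]
grip_width: 0.185
```

Call:
{"method": "arm_command", "body": {"commands": [[[0,-0.04,0,0],[0,-0.03,0,0],[0,-0.0145,0,0],[0,-0.005,0,0],[0.01,0,0,0],[0.01,0,0,0],[0.008,0,0,0],[0,0,0,0]]]}}

```text
time: 45.45
eef_pos: [0.4959, -0.0382, 0.1146]
orientation: [[-0.003, -0.001, 1.0], [0.001, 1.0, 0.001], [-1.0, 0.001, -0.003]]
ft_force: [0.4, 0.2, -0.3]
grip_width: 0.187
```

Call:
{"method": "arm_command", "body": {"commands": [[[0,0,0,0],[0,0,0,0],[0,0,0,0],[0,0,0,0],[0,0,0,0],[0,0,0,0],[0,0,0,0],[0,0,0,0]]]}}

```text
time: 46.12
eef_pos: [0.4971, -0.0397, 0.1169]
orientation: [[0.0, 0.0, 1.0], [-0.0, 1.0, -0.0], [-1.0, -0.0, 0.0]]
ft_force: [-0.2, 0.1, 0.1]
grip_width: 0.183
```

```bash
python3 look.py r17 240 320 140 250 5; python3 - <<'E'
from h import *
s=robot.read_state(); e=s['eef_pos']
th=np.linspace(0,2*np.pi,72); C=np.c_[np.cos(th),np.sin(th)]
im=cv2.imread('pics/r17.png')
def dr(r,x,y,z,c):
    p=(proj('scene',np.c_[C*r+[x,y],np.full(72,z)])-[240,140])*5+2; cv2.polylines(im,[p.round().astype(np.int32)],True,c,1)
dr(.028,e[0],e[1],e[2]-.0128,(0,255,0)); dr(.02175,e[0],e[1],e[2]-.0208,(0,255,0)); dr(.029,.497,-.0395,.08,(255,0,255)); dr(.033,.497,-.0395,.008,(255,0,255))
cv2.imwrite('pics/r17.png',im)
E
```

```text
46.1667 [ 0.4971 -0.0396  0.1168] [ 0.7  0.4 -0.3] 0.187894670367397
```

View pics/r17.png

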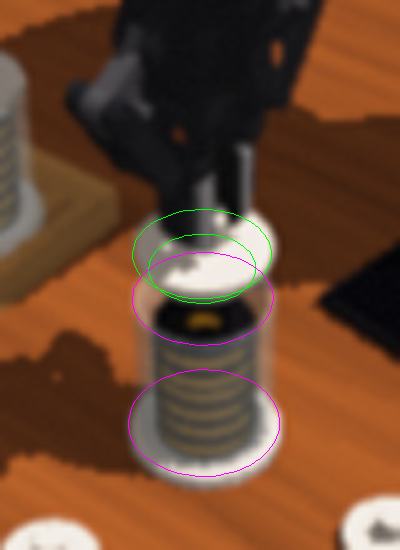

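Call:
{"method": "arm_command", "body": {"commands": [[[0.006,0,0,0],[0.006,0,0,0],[0.003,0,0,0],[0.002,0,0,0],[0.002,0,0,0],[0.001,0,0,0],[0,0,0,0],[0,0,0,0]]]}}

```text
time: 46.83
eef_pos: [0.4971, -0.0396, 0.0968]
orientation: [[0.0, 0.0, 1.0], [-0.0, 1.0, -0.0], [-1.0, -0.0, 0.0]]
ft_force: [-0.3, 0.1, -0.8]
grip_width: 0.183
```

Call:
{"method": "arm_command", "body": {"commands": [[[0.001,0,0,0],[0.001,0,0,0],[0.001,0,0,0],[0,0,0,0],[0,0,0,0],[0,0,0,0],[0,0,0,0],[0,0,0,0]]]}}

```text
time: 47.5
eef_pos: [0.4971, -0.0396, 0.0938]
orientation: [[0.0, 0.0, 1.0], [0.0, 1.0, -0.0], [-1.0, 0.0, 0.0]]
ft_force: [-0.3, -0.5, 0.5]
grip_width: 0.188
```

Call:
{"method": "arm_command", "body": {"commands": [[[0.001,0,0,0],[0.0005,0,0,0],[0.0005,0,0,0],[0,0,0,0],[0,0,0,0],[0,0,0,0],[0,0,0,0],[0,0,0,0]]]}}

```text
time: 48.17
eef_pos: [0.4973, -0.0396, 0.0925]
orientation: [[0.001, -0.0, 1.0], [-0.0, 1.0, 0.0], [-1.0, -0.0, 0.001]]
ft_force: [-1.8, 1.7, 7.6]
grip_width: 0.182
```

Call:
{"method": "arm_command", "body": {"commands": [[[0,0,0,0],[0,0,0,0],[0,0,0,0],[-0.005,0,0,0],[-0.015,0,0,0],[-0.02,0,0,0],[-0.02,0,0,0],[-0.01,0,0,0]]], "grip": 0.036}}

```text
time: 48.83
eef_pos: [0.4978, -0.0397, 0.1641]
orientation: [[0.002, 0.0, 1.0], [-0.001, 1.0, -0.0], [-1.0, -0.001, 0.002]]
ft_force: [0.2, -0.0, -0.3]
grip_width: 0.422
```

Call:
{"method": "arm_command", "body": {"commands": [[[0,0.02,0,0],[0,0.02,0,0],[0,0.02,0,0],[0,0,0,0],[0,0,0,0],[0,0,0,0],[0,0,0,0],[0,0,0,0]]], "grip": 0.08}}

```text
time: 49.5
eef_pos: [0.4971, 0.0197, 0.1617]
orientation: [[-0.0, 0.001, 1.0], [-0.0, 1.0, -0.001], [-1.0, -0.0, -0.0]]
ft_force: [-0.4, -0.1, 0.9]
grip_width: 0.941
```

```bash
python3 look.py r18 240 340 140 250 5; python3 - <<'E'
from h import *
th=np.linspace(0,2*np.pi,72); C=np.c_[np.cos(th),np.sin(th)]
im=cv2.imread('pics/r18.png'); b=im.copy()
def dr(r,x,y,z,c):
    p=(proj('scene',np.c_[C*r+[x,y],np.full(72,z)])-[240,140])*5+2; cv2.polylines(b,[p.round().astype(np.int32)],True,c,1)
x,y=.4972,-.0385
dr(.028,x,y,.084,(0,200,0)); dr(.009,x,y,.1,(0,200,0)); dr(.033,x,y,.0,(255,0,255))
b=np.hstack([im[:,:400],b[:,:400]]); cv2.imwrite('pics/r18b.png',b)
E
```

```text
49.55 [0.4971 0.0197 0.1617] [-0.9  0.1  0.2] 0.9384095560896116
```

View pics/r18b.png

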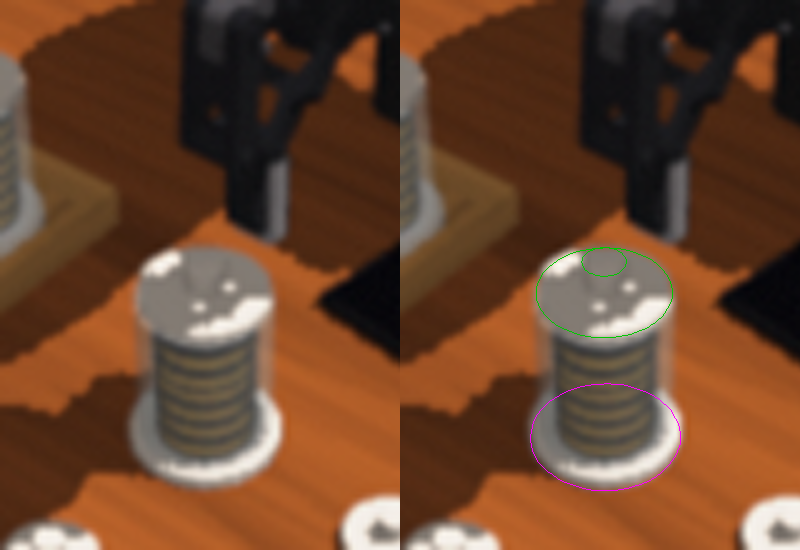

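Call:
{"method": "arm_command", "body": {"commands": [[[0,-0.02,0,0],[0,-0.025,0,0],[0,-0.0142,0,0],[0,0,0,0],[0,0,0,0],[0.01,0,0,0],[0.02,0,0,0],[0.02,0,0,0]]]}}

```text
time: 50.22
eef_pos: [0.4973, -0.0381, 0.111]
orientation: [[0.001, -0.001, 1.0], [-0.0, 1.0, 0.001], [-1.0, -0.0, 0.001]]
ft_force: [-1.0, -0.2, -0.1]
grip_width: 0.936
```

Call:
{"method": "arm_command", "body": {"commands": [[[0.02,0,0,0],[0.02,0,0,0],[0.015,0,0,0],[0.01,0,0,0],[0.006,0,0,0],[0.004,0,0,0],[0,0,0,0],[0,0,0,0]]]}}

```text
time: 50.88
eef_pos: [0.4973, -0.0386, 0.037]
orientation: [[0.0, -0.0, 1.0], [-0.0, 1.0, 0.0], [-1.0, -0.0, 0.0]]
ft_force: [0.2, -1.1, -0.0]
grip_width: 0.94
```

```bash
python3 look.py r19 240 340 120 250 4
```

```text
50.9333 [ 0.4974 -0.0387  0.0372] [ 0.6  0.3 -0.1] 0.9358492970597894
```

View pics/r19.png

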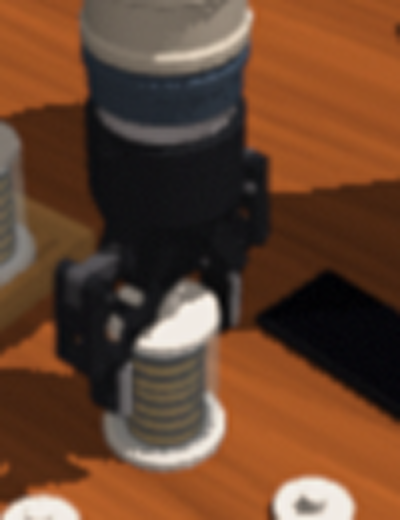

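Call:
{"method": "arm_command", "body": {"commands": [[[0,0,0,0],[0,0,0,0],[0,0,0,0],[0,0,0,0],[0,0,0,0],[0,0,0,0],[0,0,0,0],[0,0,0,0]]], "grip": 0.045, "newtons": 50}}

```text
time: 51.6
eef_pos: [0.4975, -0.0389, 0.0376]
orientation: [[0.001, 0.0, 1.0], [-0.0, 1.0, -0.0], [-1.0, -0.0, 0.001]]
ft_force: [0.4, 0.3, 5.9]
grip_width: 0.666
```

Call:
{"method": "arm_command", "body": {"commands": [[[-0.003,0,0,0],[-0.006,0,0,0],[-0.01,0,0,0],[-0.012,0,0,0],[-0.012,0,0,0],[-0.008,0,0,0],[0,0,0,0],[0,0,0,0]]]}}

```text
time: 52.27
eef_pos: [0.4972, -0.0388, 0.0879]
orientation: [[0.001, 0.0, 1.0], [-0.0, 1.0, -0.0], [-1.0, -0.0, 0.001]]
ft_force: [0.4, -0.1, -4.7]
grip_width: 0.672
```

```bash
python3 look.py r20 240 340 100 250 4
```

```text
52.3167 [ 0.4968 -0.0387  0.0874] [-1.   0.7 -4. ] 0.6718918872670087
```

View pics/r20.png

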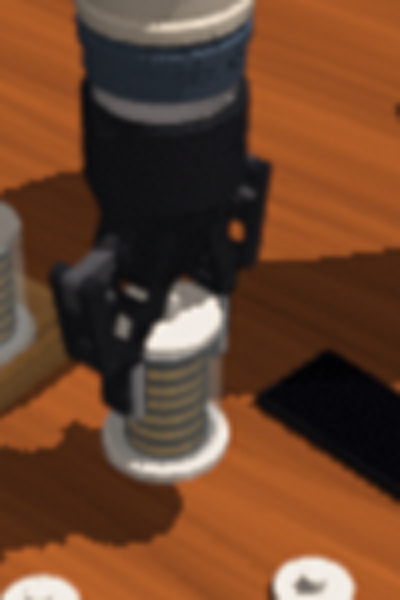

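Call:
{"method": "arm_command", "body": {"commands": [[[-0.002,-0.005,0.01,0],[-0.002,-0.012,0.016,0],[0,-0.022,0.018,0],[0,-0.03,0.016,0],[0,-0.032,0.012,0],[0,-0.032,0.008,0],[0,-0.03,0.002,0],[0,-0.022,0,0]]]}}

```text
time: 52.98
eef_pos: [0.5791, -0.2262, 0.0902]
orientation: [[-0.001, 0.001, 1.0], [0.0, 1.0, -0.001], [-1.0, 0.0, -0.001]]
ft_force: [0.2, -0.8, -3.9]
grip_width: 0.674
```

Call:
{"method": "arm_command", "body": {"commands": [[[0,-0.016,0,0],[0,-0.009,0,0],[0,-0.003,0,0],[0,0,0,0],[0,0,0,0],[0,0,0,0],[0.008,0,0,0],[0.008,0,0,0]]]}}

```text
time: 53.65
eef_pos: [0.5795, -0.251, 0.0757]
orientation: [[0.001, -0.001, 1.0], [-0.001, 1.0, 0.001], [-1.0, -0.001, 0.001]]
ft_force: [0.7, 0.3, -4.1]
grip_width: 0.672
```

```bash
python3 look.py r21 120 320 80 260 4
```

```text
53.7 [ 0.5785 -0.2507  0.0735] [-1.1  0.5 -5.8] 0.6712233553827085
```

View pics/r21.png

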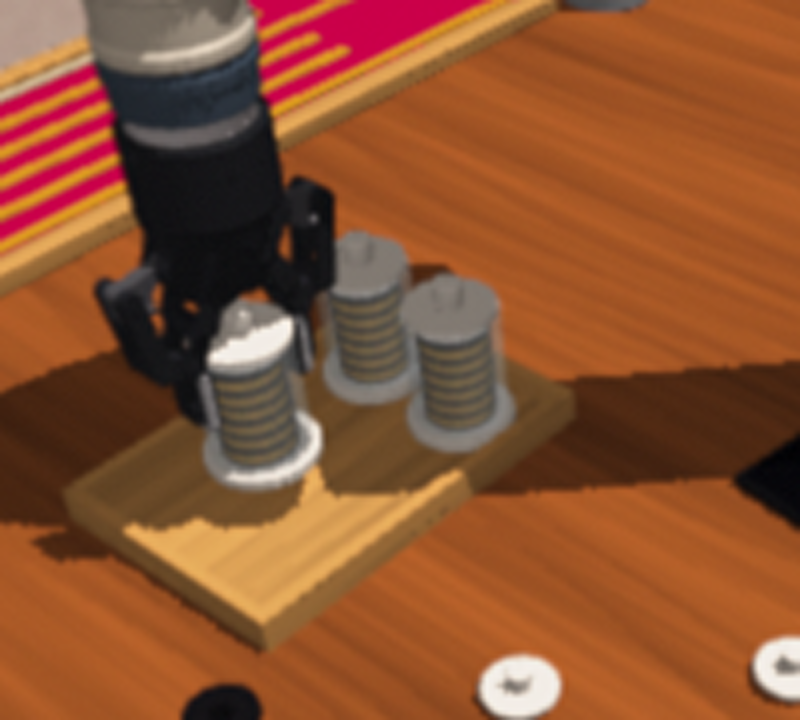

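Call:
{"method": "arm_command", "body": {"commands": [[[0.006,0,0,0],[0.006,0,0,0],[0.006,0,0,0],[0.004,0,0,0],[0.002,0,0,0],[0.001,0,0,0],[0,0,0,0],[0,0,0,0]]]}}

```text
time: 54.37
eef_pos: [0.5792, -0.2519, 0.051]
orientation: [[0.0, 0.0, 1.0], [-0.0, 1.0, -0.0], [-1.0, -0.0, 0.0]]
ft_force: [-0.5, -0.2, -3.5]
grip_width: 0.671
```

Call:
{"method": "arm_command", "body": {"commands": [[[0.001,0,0,0],[0.001,0,0,0],[0.001,0,0,0],[0,0,0,0],[0,0,0,0],[0,0,0,0],[0,0,0,0],[0,0,0,0]]]}}

```text
time: 55.03
eef_pos: [0.5791, -0.2518, 0.0478]
orientation: [[0.0, 0.0, 1.0], [-0.0, 1.0, -0.0], [-1.0, -0.0, 0.0]]
ft_force: [-0.1, 0.1, -3.7]
grip_width: 0.671
```

Call:
{"method": "arm_command", "body": {"commands": [[[0.0005,0,0,0],[0.0005,0,0,0],[0.0005,0,0,0],[0,0,0,0],[0,0,0,0],[0,0,0,0],[0,0,0,0],[0,0,0,0]]]}}

```text
time: 55.7
eef_pos: [0.5791, -0.2518, 0.0463]
orientation: [[-0.0, 0.0, 1.0], [-0.0, 1.0, -0.0], [-1.0, -0.0, -0.0]]
ft_force: [0.1, 0.1, -3.5]
grip_width: 0.669
```

Call:
{"method": "arm_command", "body": {"commands": [[[0.0005,0,0,0],[0.0005,0,0,0],[0,0,0,0],[0,0,0,0],[0,0,0,0],[0,0,0,0],[0,0,0,0],[0,0,0,0]]]}}

```text
time: 56.37
eef_pos: [0.5791, -0.2519, 0.0456]
orientation: [[0.0, 0.0, 1.0], [-0.0, 1.0, -0.0], [-1.0, -0.0, 0.0]]
ft_force: [-2.9, 1.8, 5.1]
grip_width: 0.674
```

Call:
{"method": "arm_command", "body": {"commands": [[[0,0,0,0],[0,0,0,0],[0,0,0,0],[0,0,0,0],[0,0,0,0],[0,0,0,0],[0,0,0,0],[0,0,0,0]]], "grip": 0.082}}

```text
time: 57.03
eef_pos: [0.5791, -0.2518, 0.0453]
orientation: [[0.0, 0.0, 1.0], [-0.0, 1.0, -0.0], [-1.0, -0.0, 0.0]]
ft_force: [0.6, -0.1, -0.3]
grip_width: 0.957
```

Call:
{"method": "arm_command", "body": {"commands": [[[-0.005,0,0,0],[-0.015,0,0,0],[-0.025,0,0,0],[-0.03,0,0,0],[-0.03,0,0,0],[-0.03,0,0,0],[-0.01,0,0,0],[0,0,0,0]]]}}

```text
time: 57.7
eef_pos: [0.5802, -0.2524, 0.1938]
orientation: [[0.005, -0.0, 1.0], [-0.003, 1.0, 0.0], [-1.0, -0.003, 0.005]]
ft_force: [-0.2, -0.5, 0.4]
grip_width: 0.959
```

Call:
{"method": "arm_command", "body": {"commands": [[[0,0.02,0,0],[0,0.03,-0.01,0],[0,0.04,-0.01,0],[0,0.04,-0.01,0],[0,0.04,-0.01,0],[0,0.03,0,0],[0,0.02,0,0],[0,0,0,0]]]}}

```text
time: 58.37
eef_pos: [0.5379, -0.0282, 0.1891]
orientation: [[-0.002, -0.004, 1.0], [0.001, 1.0, 0.004], [-1.0, 0.001, -0.002]]
ft_force: [-0.1, -0.0, 0.6]
grip_width: 0.962
```

```bash
python3 reels.py fin; python3 look.py r22 120 300 100 250 4; python3 - <<'E'
from h import *
np.set_printoptions(precision=4,suppress=True)
t=robot.capture('top'); cv2.imwrite('pics/fintop.png',t[:,:,::-1])
th=np.linspace(0,2*np.pi,72); C=np.c_[np.cos(th),np.sin(th)]
im=cv2.imread('pics/r22.png')
def dr(r,x,y,z,c):
    p=(proj('scene',np.c_[C*r+[x,y],np.full(72,z)])-[120,100])*4+1.5; cv2.polylines(im,[p.round().astype(np.int32)],True,c,1)
x,y=.579,-.2515
dr(.028,x,y,.092,(0,200,0)); dr(.009,x,y,.108,(0,200,0)); dr(.033,x,y,.008,(255,0,255)); cv2.imwrite('pics/r22.png',im)
for l,z in (('spool',.02),('tub',.03),('phone',.009),('lid',.092)):
    for d in cuts('top',l): print(l,round(d['c'],2),unproj('top',d['cen'],z)[0])
E
```

```text
58.3667 [ 0.5379 -0.0282  0.1891] [-0.1343 -0.0396  0.6421] 0.9622948455151095
58.5667 [ 0.539  -0.0325  0.1894]
58.6167 [ 0.539  -0.0327  0.1896] [-0.4 -0.3  0.2] 0.9623677861633425
tub 0.68 [ 0.5672 -0.2384  0.03  ]
tub 0.56 [0.7394 0.1164 0.03  ]
lid 0.98 [ 0.5769 -0.251   0.092 ]
```

View pics/r22.png

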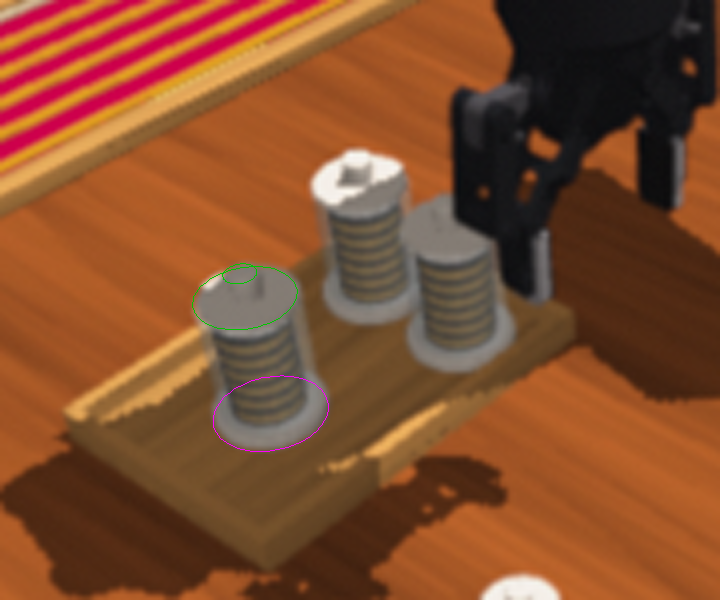

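View pics/fintop.png

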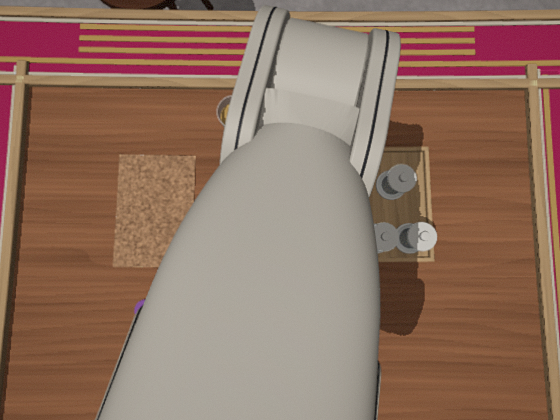

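Call:
{"method": "arm_command", "body": {"commands": [[[0,0,0,0],[0,0,0,0],[0,0,0,0],[0,0,0,0],[0,0,0,0],[0,0,0,0],[0,0,0,0],[0,0,0,0]]]}}

```text
time: 59.53
eef_pos: [0.5391, -0.0318, 0.1903]
orientation: [[0.0, -0.0, 1.0], [0.0, 1.0, 0.0], [-1.0, 0.0, 0.0]]
ft_force: [0.4, 0.4, 0.6]
grip_width: 0.956
```

```bash
python3 - <<'E'
from h import *
for l in ('spool','tub','phone'):
    if l=='spool': robot.capture('scene')
    for d in cuts('scene',l): print(l,round(d['c'],2),d['cen'].round(1))
print(robot.job_done())
E
```

```text
spool 0.8 [176.6 265.4]
tub 0.96 [254.3 323.1]
tub 0.47 [403.1 317. ]
the job is handed in; nothing more can be done
None
```

I finished the task in about 60 s and handed it in; the system gave no verdict. I took the lid off, dropped all six black reels into the tube, put the lid back and stood the closed tube in the tray's empty end. The purple and turquoise rings and the two small lids were left alone.

**Last checks:**
- **Tube:** it stands at about (0.579, -0.252) m, close to the middle of the empty end. The lid and foot outlines matched the picture for an upright tube on the tray floor. The wrist force rose to about 5 N as I set it down, so it touched down before I let go.
- **Reels and lid:** six flat layers showed in the column and the lid was fully on its rim. The lid sat down with about 8 N.
- **Mat and gripper:** the mat is empty, and the gripper is well clear of everything.
- **Spool and tub:** both were within 1 pixel of their starting positions.
- **Phone:** in the last check the network did not detect the phone, and the arm hid it from the top camera. In the pictures taken while I worked it had not moved, and I never touched it.
- **Wrong detections:** the top-camera network twice reported a tub in the wrong place. One of those was my tube, and the other came from the real tub being partly hidden by the arm.

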